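# Hold a gel tray pressed to the caster's gasket

## Robot

A 7-joint arm with a two-finger parallel gripper is mounted at the origin on the work surface. World frame = base frame: x ahead of the robot, y to its left, z up, the work surface at z = 0. Lengths are in mm, angles in rad, forces in N, time in s.
With the tool pointing down it reaches from about 400 to 875 mm from the base axis. Payload 6.5 kg.
Tool frame: the origin (TCP) lies at the very end of the fingers, on their centre line; the grasp point (between the pads) lies 19 mm behind it; z points along the fingers, y is the direction in which the jaws open and shut (so a half turn about z gives the same grasp; the last joint's range is limited). The gripper opens to 88 mm and grips with 3 to 60 N. Pads are 18 mm wide; open, the fingers measure 123 mm over their backs; the gripper's body (75 mm by 187 mm) begins 45 mm behind the grasp point.
Start: joints at [1.268, 0.536, -0.004, 1.538, 0.003, 1.067, -0.071], TCP at [152.481, -631.854, 208.316] pointing down, gripper open.
Joint ranges: [-2.7, 2.7], [-0.37, 2.16], [-1.27, 1.26], [0.24, 2.4], [-1.31, 4.45], [0.19, 1.91], [-2.76, 2.76]. Speed limits (rad/s): [2.39, 2.39, 3.14, 3.14, 3.14, 3.14, 3.14].

## Interface

Orientations are given as a rotation vector (axis times angle).
In Python, from plant import r gives the robot as it stands.
- The arm moves only by the shell command python3 -m creep 'ROWS'. ROWS is JSON, a list of rows, each an object of numbers: "wx", "wy", "wz": the turn, a rotation vector about the tool's x, y, z in rad; "dx", "dy", "dz": the shift along the tool's x, y, z in cm; "claw": the opening in per cent of the stroke, from 0 (shut) to 100 (fully open). In form: [{"wx": .., "wy": .., "wz": .., "dx": .., "dy": .., "dz": .., "claw": ..}, ...]. A call has 1 to 5 rows; each row shifts and turns the pose as measured when the row begins, along the tool's axes as they then stand; what a row does not reach is not made up. A row lasts 1/12 s, in which the tool goes at most 41.7 mm and 7.16 degrees, less where a joint would pass 70% of its speed; a pose out of reach is approached as far as the arm can. A call is refused whole if a number of a shift passes 4.17 or a number of a turn 0.125, either way. A call with a gripper value outside its range is refused whole. The fingers move at their own pace and stop on an object; the grip force is fixed at half the most. Time passes only in rows, so rows that do not move let the fingers close. It gives the time, the measured TCP pose, the force and the opening at its end, in the units of the state.
- r.get_obs(): the state, without advancing time (a new reading comes with each control period).
- r.camera(name): name is "scene" or "top" or "wrist"; returns a dict with "image" (400x640x3 uint8, red, green, blue), "fx", "fy", "cx", "cy" (pixels), "world_to_cam" (4x4, takes a point from world to camera coordinates); the wrist camera has in their place "hand_eye" (4x4, takes a point from camera to tool coordinates, whose origin is the TCP and whose axes are the flange's). Camera axes: x right, y down, z forward; pixel columns grow to the right and rows downward; lengths in mm; the calibration is good to about 2 mm. A picture is of the moment at which its call begins: read the wrist's pose just before it. There is no depth.
- r.close_job(): hands the job in, once; it reports no verdict.
The state is a dict: "time": time; "joints": joint angles; "joint_vel": joint speeds; "joint_torque": joint torques, N m; "position": TCP position; "orientation": TCP orientation; "force": force on the tool from outside, world axes, zero at the start; "ft_torque": the same for the moment, N m; "grip_width": finger opening in mm.
Only numpy, scipy, OpenCV 4.12 (cv2) and the standard library are available. Lean on these libraries where they do the work, as an engineer would, in place of code of your own. Each camera call takes 0.05 s, during which the arm holds its last target.

## Task

Be the third hand for casting a gel: set the longer of the two blue trays flat on the white caster's deck, push it sideways up against the low side rail, and press its end squarely into the black gasket on the fixed end wall. Finish while still holding it there with a steady push of about 10 newtons, so that a colleague can bring up the gate and screw it tight; do not let go. Never ram the gasket (more than 25 newtons) or tip the tray up, and leave everything else on the bench where it stands.

Things in the scene. Friction and masses are not known exactly. Their poses are not given: they have to be found in the camera images.
- caster: White gel caster, fixed to the bench, 260 x 124 mm. Origin: centre of its underside, on the bench; x runs along it from the open gate to the fixed end wall, y to the left, z up. Flat deck 18 mm above the bench, open on its right side (-y). End wall: inner face at x = +100 mm, 34 mm above the deck, with the black gasket in front. A tray against the rail has its centre line at y = 0.
- rail (a point): Middle of the inner face of the caster's side rail, a low guide along the deck's left (+y) edge: 8 mm wide, standing only 8 mm above the deck; inner face at y = +31 mm in the caster's frame, from x = -50 to +85 mm. The point is at x = 17.5 mm, 4 mm above the deck.
- gate (a point): Middle of the face of the gate's own black strip, which faces the gasket, at x = -91 mm in the caster's frame. The gate is the second upright bar, drawn back and fixed for now, 110 mm wide, 34 mm above the deck; its two thumb nuts reach 51 mm above the deck. The colleague works it later.
- gasket (a joint): How far the foam gasket is squeezed, m: 0 free, grows as its face is pushed towards the end wall, up to 0.011. It is a spring of 1600 N/m (1.6 N per mm: about 6 mm at 10 N) and pushes back out when let go.
- gasket_face (a point): Centre of the face of the soft black foam gasket on the fixed end wall: a strip 90 mm wide, 30 mm high, 15 mm thick when free. Free, the point lies in the caster's frame at x = +85 mm, y = 0, 14 mm above the deck; it moves with the face.
- tray_long_center (a point): Centre, half-way up, of the longer gel tray: rigid blue acrylic, 100 mm long (x), 62 mm wide (y), 28 mm high (z), about 0.1 kg. Floor 4 mm thick, side walls 5 mm thick on both long sides, both ends open; the two ends are alike. It starts on the bench. It can be gripped across both side walls; held by the upper half of the walls (fingertips 10 mm or more above its underside) the fingers pass over the side rail. Bearing down on it makes it drag on the deck.
- tray_short: The other gel tray, same make and width but only 66 mm long; not wanted for this gel, stays where it is. Bystander; origin on the bench under its middle.
- comb: White comb with eight short teeth, lying flat, 70 x 34 x 4 mm. Bystander; origin on the bench under its middle.
- jar: Small amber jar with a metal lid, 50 mm across, 62 mm high. Bystander; origin on the bench under its middle.
- brush: Flat brush with an orange handle, lying, 170 mm long. Bystander; origin on the bench under its middle.
- spoon: Steel laboratory spoon, lying, 150 mm long. Bystander; origin on the bench under its middle.
- beaker: Glass beaker, 64 mm across, 85 mm high. Bystander; origin on the bench under its middle.
- reagent: Amber reagent bottle, 60 mm across, 100 mm high. Bystander; origin on the bench under its middle.
- wash_bottle: White wash bottle with a blue cap and spout, 68 mm across, about 190 mm high. Bystander; origin on the bench under its middle.
There are look-alikes about, which are no part of the job. Leave any brown or yellow look-alike of the part that bears tray_long_center alone.

How it is judged:
By the outcome, as a careful person would: the job done as asked, in the order asked, and still so for the second after the job is handed in, while the arm keeps its last pose, push and grip.
It also fails if it takes over 61 s, if anything falls off the work surface, if the arm or the gripper's body presses on something with over 40 N, if the wrist force passes 120 N, or if a joint passes its speed limit or range.

## Working session

There is one attempt and no reset: what is moved stays moved. The work goes in short steps, Python scripts to look and compute and a shell command to move; the robot and the scene stay as the last step left them, time stands still between calls to the robot, and variables do not carry over. Pictures are saved under pics/ and viewed, and the job is handed in when it is done.

```bash
ls; mkdir -p pics; python3 - <<'E'
from plant import r
import cv2
o=r.get_obs();print(o)
for n in("scene","top","wrist"):
    c=r.camera(n);cv2.imwrite(f"pics/{n}0.png",c["image"][:,:,::-1]);print(n,c["fx"],c["fy"],c["cx"],c["cy"]);print(c.get("world_to_cam",c.get("hand_eye")))
E
```

```text
pics
{'time': 0.0, 'joints': array([ 1.26776064,  0.5371685 , -0.00440142,  1.53883419,  0.0026244 ,
        1.06729004, -0.07121767]), 'joint_vel': array([-0.00036298,  0.00293993, -0.00095895, -0.00013283,  0.00232232,
        0.00037853, -0.00117776]), 'joint_torque': array([-2.99655767e-04, -5.70974708e+01,  9.90534760e-01, -2.51598912e+01,
       -5.61758189e-02,  1.78042852e-02,  1.31355323e-04]), 'position': array([ 152.30710548, -631.23906174,  207.45314433]), 'orientation': array([-3.11794100e+00, -3.71009164e-01,  5.69843673e-04]), 'force': array([-0.71643339,  0.80636765, -0.48471263]), 'ft_torque': array([-0.04059604,  0.04006061, -0.00916641]), 'grip_width': 88.2794482261587}
scene 424.41176498445526 424.41176498445526 311.7631914089351 191.7917209340351
[[-5.63862621e-01  8.25835201e-01  7.42734996e-03  2.35789752e+02]
 [ 6.20864392e-01  4.29809096e-01 -6.55584890e-01 -3.04235553e+02]
 [-5.44597422e-01 -3.65048437e-01 -7.55084953e-01  1.48039256e+03]
 [ 0.00000000e+00  0.00000000e+00  0.00000000e+00  1.00000000e+00]]
top 485.1359043787727 485.1359043787727 314.3630885502322 203.6449806007451
[[ 1.11357484e-01 -9.93779574e-01 -1.29213828e-03  2.47950178e+01]
 [-9.73067555e-01 -1.08772345e-01 -2.03243967e-01  5.24527754e+02]
 [ 2.01839154e-01  2.38900746e-02 -9.79127275e-01  1.27157597e+03]
 [ 0.00000000e+00  0.00000000e+00  0.00000000e+00  1.00000000e+00]]
wrist 309.83883031135974 309.83883031135974 316.88681542333256 197.41201746361827
[[ 7.26175324e-04 -9.60222414e-01 -2.79235365e-01  7.21901788e+01]
 [ 9.99999696e-01  6.17685817e-04  4.76513199e-04  8.98896612e-01]
 [-2.85078930e-04 -2.79235626e-01  9.60222570e-01 -1.75975852e+02]
 [ 0.00000000e+00  0.00000000e+00  0.00000000e+00  1.00000000e+00]]
```

View pics/scene0.png

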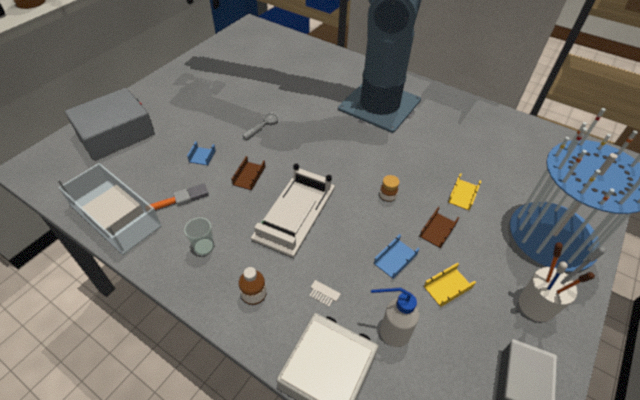

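View pics/top0.png

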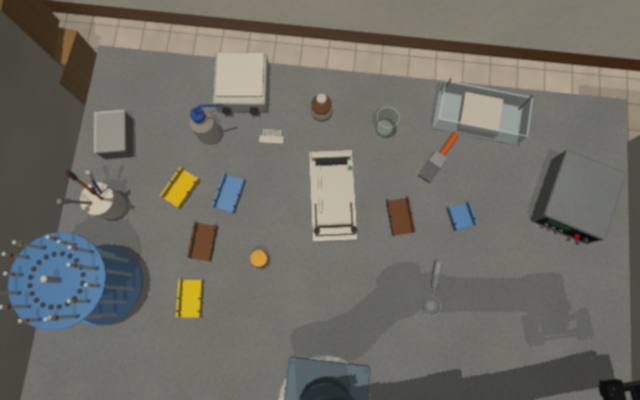

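View pics/wrist0.png

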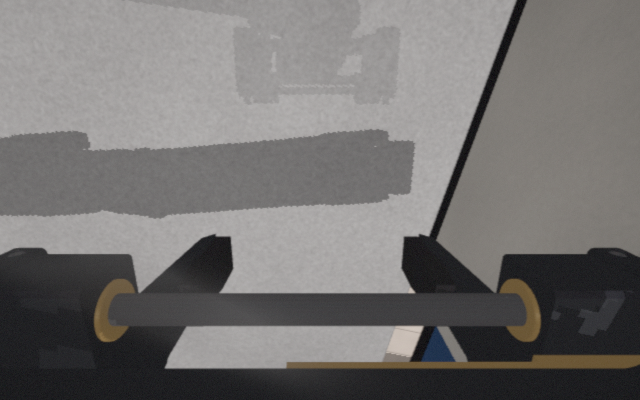

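```bash
python3 - <<'E'
import cv2,numpy as np
s=cv2.imread("pics/scene0.png");t=cv2.imread("pics/top0.png")
cv2.imwrite("pics/c1.png",cv2.resize(t[140:250,290:380],None,fx=6,fy=6,interpolation=cv2.INTER_CUBIC)[:600])
cv2.imwrite("pics/c1.png",cv2.resize(t[145:245,300:370],None,fx=6,fy=6,interpolation=cv2.INTER_CUBIC))
a=cv2.resize(t[165:225,150:250],None,fx=6,fy=6,interpolation=cv2.INTER_CUBIC)
cv2.imwrite("pics/c2.png",a)
cv2.imwrite("pics/c3.png",cv2.resize(s[155:255,245:345],None,fx=6,fy=6,interpolation=cv2.INTER_CUBIC))
E
```

```text
(no output)
```

View pics/c1.png

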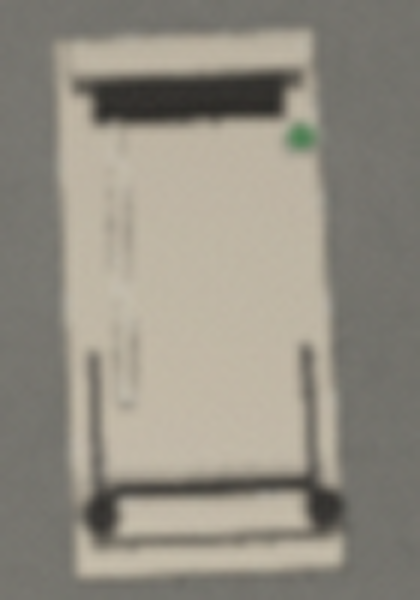

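View pics/c2.png

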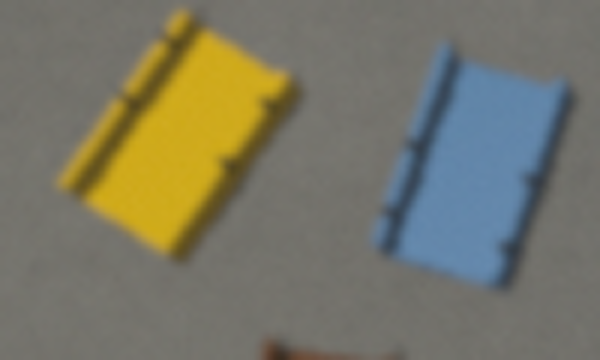

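View pics/c3.png

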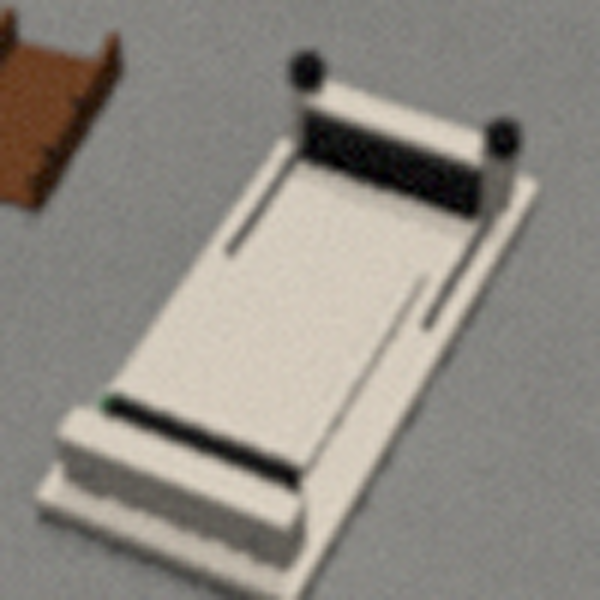

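```bash
cat > h.py <<'E'
import cv2,numpy as np
from scipy.spatial.transform import Rotation as R
from scipy.optimize import minimize,least_squares
def grab(r,n,fn=None):
    o=r.get_obs();c=r.camera(n)
    if n=="wrist":
        T=np.eye(4);T[:3,:3]=R.from_rotvec(o["orientation"]).as_matrix();T[:3,3]=o["position"]
        c["world_to_cam"]=np.linalg.inv(T@c["hand_eye"])
    if fn: cv2.imwrite(fn,c["image"][:,:,::-1])
    return c
def proj(c,P):
    P=np.atleast_2d(P);q=P@c["world_to_cam"][:3,:3].T+c["world_to_cam"][:3,3]
    return np.c_[c["fx"]*q[:,0]/q[:,2]+c["cx"],c["fy"]*q[:,1]/q[:,2]+c["cy"]]
def back(c,uv,z):
    W=c["world_to_cam"];C=-W[:3,:3].T@W[:3,3]
    d=W[:3,:3].T@np.array([(uv[0]-c["cx"])/c["fx"],(uv[1]-c["cy"])/c["fy"],1])
    return C+d*(z-C[2])/d[2]
def box(x0,x1,y0,y1,z0,z1): return np.array([[x,y,z] for x in(x0,x1) for y in(y0,y1) for z in(z0,z1)],float)
def place(P,p): # p=x,y,th
    c,s=np.cos(p[2]),np.sin(p[2]);return np.c_[p[0]+c*P[:,0]-s*P[:,1],p[1]+s*P[:,0]+c*P[:,1],P[:,2]]
def tray(L=100,z=0): return [box(-L/2,L/2,-31,31,z,z+4),box(-L/2,L/2,-31,-26,z,z+28),box(-L/2,L/2,26,31,z,z+28)]
def mask(c,parts,p,S=8):
    m=np.zeros(c["image"].shape[:2],np.uint8)
    for b in parts:
        h=cv2.convexHull(proj(c,place(b,p)).astype(np.float32))
        cv2.fillConvexPoly(m,np.round(h*2**4).astype(np.int32),255,cv2.LINE_AA,4)
    return m/255.
def blue(c):
    h=cv2.cvtColor(c["image"],cv2.COLOR_RGB2HSV);return cv2.inRange(h,(100,90,50),(120,255,255))
def fitmask(cs,ms,parts,p0):
    f=lambda p:sum(np.abs(mask(c,parts,p)-m).sum() for c,m in zip(cs,ms))
    best=None
    for dth in(-.1,0,.1):
        q=minimize(f,np.array(p0)+[0,0,dth],method="Nelder-Mead",options=dict(initial_simplex=np.array(p0)+np.array([[0,0,dth],[10,0,dth],[0,10,dth],[0,0,dth+.1]])))
        if best is None or q.fun<best.fun:best=q
    return best.x,best.fun
E
cat > s1.py <<'E'
from h import *
from plant import r
t=grab(r,"top");s=grab(r,"scene")
for c in(t,s): print("cam",-c["world_to_cam"][:3,:3].T@c["world_to_cam"][:3,3])
def comp(c,uv):
    n,l,st,ce=cv2.connectedComponentsWithStats(blue(c));k=np.argmin(np.hypot(*(ce-np.array(uv)).T)+1e3*(st[:,4]<60));print(st[k],ce[k]);return (l==k)*1.
mt,ms=comp(t,(229,193)),comp(s,(396,257))
p0=back(t,(229,193),10)
for cs,m in(([t],[mt]),([s],[ms]),([t,s],[mt,ms])): 
  print(fitmask(cs,m,tray(),[p0[0],p0[1],-.25]),fitmask(cs,m,tray(66),[p0[0],p0[1],-.25]))
# caster
f=lambda u,v:(300+(u+.5)/6-.5,145+(v+.5)/6-.5)
g=lambda u,v:(245+(u+.5)/6-.5,155+(v+.5)/6-.5)
obs=[(t,f(57,40),(130,62,18)),(t,f(312,30),(130,-62,18)),(t,f(343,568),(-130,-62,18)),(t,f(77,577),(-130,62,18)),
(s,g(40,497),(130,-62,18)),(s,g(290,597),(130,62,18)),(s,g(537,182),(-130,62,18)),(s,g(283,140),(-130,-62,18)),(t,f(125,408),(-50,31,18))]
def res(p): return np.concatenate([proj(c,place(np.array([m],float),p))[0]-uv for c,uv,m in obs])
q=least_squares(res,[600,0,0],loss="soft_l1");print(q.x,res(q.x).reshape(-1,2).round(1).tolist())
E
python3 s1.py
```

```text
cam [ 250.98600934   51.31685136 1351.67385626]
cam [1128.06002066  476.45472055  916.61862119]
[213 174  31  38 717] [228.18967922 192.9707113 ]
[375 235  44  43 923] [394.51462622 257.34236186]
(array([ 5.32381120e+02,  3.29646172e+02, -8.73932208e-02]), np.float64(211.92941176470586)) (array([ 5.39444128e+02,  3.26210866e+02, -1.24460160e-01]), np.float64(274.4823529411765))
(array([ 5.30095121e+02,  3.32023608e+02, -1.27941815e-01]), np.float64(159.6156862745098)) (array([ 5.39821172e+02,  3.30431715e+02, -2.44858384e-01]), np.float64(284.2392156862745))
(array([ 5.30479230e+02,  3.31451175e+02, -1.31343206e-01]), np.float64(376.3058823529411)) (array([ 5.39649801e+02,  3.29245286e+02, -1.93507829e-01]), np.float64(562.1882352941177))
[5.58496671e+02 3.77569548e+01 1.59701035e-01] [[-1.2, -0.1], [-0.7, -0.5], [0.1, -0.3], [-0.3, 0.3], [-1.6, -0.7], [-0.1, 0.4], [-0.0, -0.6], [3.4, -7.2], [1.4, -0.5]]
```

```bash
python3 - <<'E'
import re
s=open('s1.py').read()
s=s.replace('(s,g(283,140),(-130,-62,18)),','')
i=s.index('# caster')
s=s[:i]+'''
cv2.imwrite("pics/m1.png",cv2.resize(np.hstack([mt[165:225,200:260]*255,ms[227:287,365:425]*255,mask(t,tray(),(530,331,-.25))[165:225,200:260]*255]),None,fx=4,fy=4,interpolation=0))
px=t["image"][193,222:240],t["image"][193,210:222];print(px)
'''+s[i:]
open('s1.py','w').write(s)
E
python3 s1.py
```

```text
cam [ 250.98600934   51.31685136 1351.67385626]
cam [1128.06002066  476.45472055  916.61862119]
[213 174  31  38 721] [228.13869626 193.03606103]
[375 235  44  43 920] [394.55434783 257.36195652]
(array([ 5.33409796e+02,  3.29878076e+02, -1.20637456e-01]), np.float64(208.32941176470587)) (array([ 5.34794871e+02,  3.29881492e+02, -3.78834204e-01]), np.float64(272.3058823529412))
(array([ 5.29293839e+02,  3.32239281e+02, -1.25661366e-01]), np.float64(160.9764705882353)) (array([ 5.38106618e+02,  3.29666149e+02, -2.43555913e-01]), np.float64(286.74901960784314))
(array([ 5.30164446e+02,  3.31823007e+02, -1.17437794e-01]), np.float64(374.3529411764706)) (array([ 5.40016897e+02,  3.29617134e+02, -2.33370327e-01]), np.float64(565.1803921568628))
(array([[ 98, 133, 169],
       [ 99, 134, 170],
       [ 97, 134, 169],
       [ 99, 136, 170],
       [ 99, 133, 169],
       [ 98, 134, 170],
       [ 98, 134, 169],
       [ 98, 134, 169],
       [ 99, 134, 170],
       [ 98, 133, 169],
       [ 99, 134, 170],
       [ 99, 135, 170],
       [ 99, 135, 169],
       [ 99, 134, 169],
       [ 95, 127, 160],
       [ 89, 119, 151],
       [ 82, 109, 136],
       [ 67,  89, 112]], dtype=uint8), array([[118, 117, 110],
       [118, 116, 110],
       [117, 115, 109],
       [115, 114, 108],
       [116, 115, 113],
       [111, 120, 128],
       [101, 124, 146],
       [ 87, 114, 141],
       [ 66,  87, 109],
       [ 59,  73,  92],
       [ 70,  94, 119],
       [ 90, 122, 154]], dtype=uint8))
[5.57936878e+02 3.78942835e+01 1.55792351e-01] [[-1.1, -0.0], [-0.5, -0.2], [-0.1, -0.1], [-0.6, 0.4], [-1.5, -0.9], [-0.1, 0.2], [0.3, -0.6], [1.3, -0.3]][ WARN:0@18.998] global loadsave.cpp:1063 imwrite_ Unsupported depth image for selected encoder is fallbacked to CV_8U.
```

View pics/m1.png

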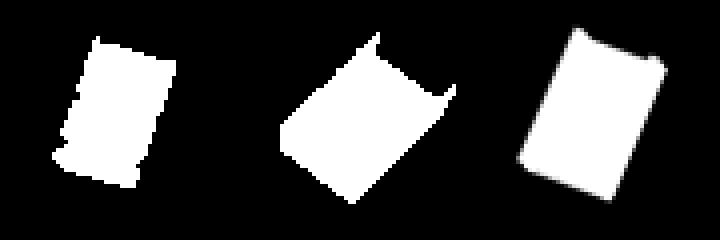

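```bash
sed -i 's/(100,90,50),(120,255,255)/(96,45,30),(125,255,255)/' h.py; python3 s1.py 2>/dev/null | grep -v "\[ *[0-9]*, *[0-9]*, *[0-9]*\]"
```

```text
cam [ 250.98600934   51.31685136 1351.67385626]
cam [1128.06002066  476.45472055  916.61862119]
[212 172  33  41 845] [227.96804734 192.89349112]
[ 374  234   45   45 1009] [394.68582755 257.08622398]
(array([ 5.32217827e+02,  3.30323063e+02, -1.72672126e-01]), np.float64(89.86274509803923)) (array([ 5.37316841e+02,  3.29612743e+02, -2.36680572e-01]), np.float64(297.11764705882354))
(array([ 5.30486592e+02,  3.31989395e+02, -1.56279779e-01]), np.float64(81.52941176470588)) (array([ 5.39752715e+02,  3.30127444e+02, -2.19598961e-01]), np.float64(295.3294117647059))
(array([ 5.31498902e+02,  3.31036678e+02, -1.78321152e-01]), np.float64(179.9686274509804)) (array([ 5.40423164e+02,  3.29389066e+02, -2.10794557e-01]), np.float64(594.1607843137255))
[5.57936878e+02 3.78942835e+01 1.55792351e-01] [[-1.1, -0.0], [-0.5, -0.2], [-0.1, -0.1], [-0.6, 0.4], [-1.5, -0.9], [-0.1, 0.2], [0.3, -0.6], [1.3, -0.3]]
```

View pics/m1.png

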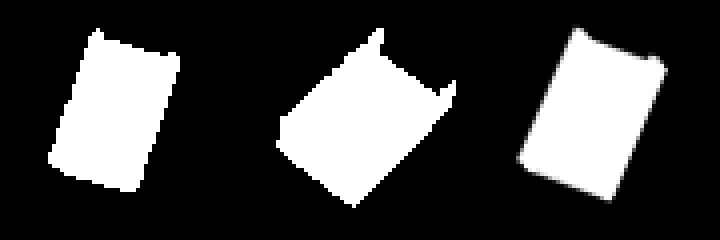

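Candidates (top image): blue tray (229,193), short blue (461,216), yellow (180,187) and (190,298), brown (203,241) and (400,216). The close crop and the model fit both favour the blue one at (229,193): a 100 mm model leaves 180 px of misfit, against 594 px for 66 mm. In the crop the caster's gasket wall is the far end (331,160), the nutted gate the near end (333,230), and the rail is on the left (+y).

Now I'll swing over in an arc.

```bash
python3 -m creep '[{"dx":4.1,"wz":-0.063},{"dx":4.1,"wz":-0.063},{"dx":4.1,"wz":-0.063},{"dx":4.1,"wz":-0.063},{"dx":4.1,"wz":-0.063}]'
```

```text
validation failed for argument at $[0]...
```

```bash
python3 -m creep '[{"wx":0,"wy":0,"wz":-0.063,"dx":4.1,"dy":0,"dz":0,"claw":100},{"wx":0,"wy":0,"wz":-0.063,"dx":4.1,"dy":0,"dz":0,"claw":100},{"wx":0,"wy":0,"wz":-0.063,"dx":4.1,"dy":0,"dz":0,"claw":100},{"wx":0,"wy":0,"wz":-0.063,"dx":4.1,"dy":0,"dz":0,"claw":100},{"wx":0,"wy":0,"wz":-0.063,"dx":4.1,"dy":0,"dz":0,"claw":100}]'
```

```text
time: 0.87
position: [334.8, -565.7, 207.4]
orientation: [3.024, 0.838, -0.015]
force: [0.9, -0.6, -0.3]
grip_width: 88.4
```

```bash
for i in 1; do python3 -m creep '[{"wx":0,"wy":0,"wz":-0.067,"dx":4.15,"dy":0,"dz":0,"claw":100},{"wx":0,"wy":0,"wz":-0.067,"dx":4.15,"dy":0,"dz":0,"claw":100},{"wx":0,"wy":0,"wz":-0.067,"dx":4.15,"dy":0,"dz":0,"claw":100},{"wx":0,"wy":0,"wz":-0.067,"dx":4.15,"dy":0,"dz":0,"claw":100},{"wx":0,"wy":0,"wz":-0.067,"dx":4.15,"dy":0,"dz":0,"claw":100}]'; done
python3 -m creep '[{"wx":0,"wy":0,"wz":-0.067,"dx":4.15,"dy":0,"dz":0,"claw":100},{"wx":0,"wy":0,"wz":-0.067,"dx":4.15,"dy":0,"dz":0,"claw":100},{"wx":0,"wy":0,"wz":-0.067,"dx":4.15,"dy":0,"dz":0,"claw":100},{"wx":0,"wy":0,"wz":-0.067,"dx":4.15,"dy":0,"dz":0,"claw":100},{"wx":0,"wy":0,"wz":-0.067,"dx":4.15,"dy":0,"dz":0,"claw":100}]'
python3 -m creep '[{"wx":0,"wy":0,"wz":-0.07,"dx":4.15,"dy":0,"dz":0,"claw":100},{"wx":0,"wy":0,"wz":-0.07,"dx":4.15,"dy":0,"dz":0,"claw":100},{"wx":0,"wy":0,"wz":-0.07,"dx":4.15,"dy":0,"dz":0,"claw":100},{"wx":0,"wy":0,"wz":-0.07,"dx":4.15,"dy":0,"dz":0,"claw":100},{"wx":0,"wy":0,"wz":-0.07,"dx":4.15,"dy":0,"dz":0,"claw":100}]'
```

```text
time: 1.28
position: [497.6, -436.2, 205.7]
orientation: [2.831, 1.352, -0.014]
force: [0.2, -0.1, -0.2]
grip_width: 88.1
time: 1.7
position: [605.7, -259.1, 203.9]
orientation: [2.55, 1.825, -0.013]
force: [0.9, 0.2, 0.1]
grip_width: 87.5
time: 2.12
position: [645.1, -55.6, 202.1]
orientation: [2.174, 2.258, -0.012]
force: [0.3, 0.9, 0.5]
grip_width: 88.7
```

```bash
python3 -m creep '[{"wx":0,"wy":0,"wz":-0.12,"dx":4.15,"dy":0,"dz":0,"claw":100},{"wx":0,"wy":0,"wz":-0.12,"dx":4.15,"dy":0,"dz":0,"claw":100},{"wx":0,"wy":0,"wz":-0.12,"dx":4.15,"dy":0,"dz":0,"claw":100},{"wx":0,"wy":0,"wz":-0.12,"dx":4.15,"dy":0,"dz":0,"claw":100},{"wx":0,"wy":0,"wz":-0.12,"dx":4.15,"dy":0,"dz":0,"claw":100}]'
cat > goto.py <<'E'
import sys
from h import *
from plant import r
o=r.get_obs();M=R.from_rotvec(o["orientation"]).as_matrix()
x,y,z,ps=map(float,sys.argv[1:5])
c,s=np.cos(ps),np.sin(ps);T=np.array([[c,s,0],[s,-c,0],[0,0,-1.]])
print("t",round(o["time"],2),"pos",o["position"].round(1),"yaw",round(np.arctan2(M[1,0],M[0,0]),4),"tilt",M[:2,2].round(4),"F",o["force"].round(1),"w",round(o["grip_width"],1),"j",o["joints"].round(2))
print("d cm",(M.T@(np.array([x,y,z])-o["position"])/10).round(2),"rot",R.from_matrix(M.T@T).as_rotvec().round(3))
E
python3 goto.py 531 331 205 2.97
```

```text
time: 2.53
position: [590.4, 142.9, 200.6]
orientation: [1.375, 2.816, -0.009]
force: [1.3, 0.4, -0.1]
grip_width: 88.2
t 2.53 pos [590.4 142.9 200.6] yaw 2.2332 tilt [ 0.0048 -0.0085] F [ 1.3  0.4 -0.1] w 88.2 j [ 0.12  0.55 -0.62  1.64  0.36  1.07  0.06]
d cm [18.48  6.89 -0.62] rot [-0.005  0.009 -0.737]
```

```bash
python3 -m creep '[{"wx":0,"wy":0.002,"wz":-0.12,"dx":3.7,"dy":1.4,"dz":0,"claw":100},{"wx":0,"wy":0.002,"wz":-0.12,"dx":3.5,"dy":1.8,"dz":0,"claw":100},{"wx":0,"wy":0.002,"wz":-0.12,"dx":3.2,"dy":2.2,"dz":0,"claw":100},{"wx":0,"wy":0.002,"wz":-0.12,"dx":3.0,"dy":2.5,"dz":0,"claw":100},{"wx":0,"wy":0,"wz":-0.12,"dx":2.6,"dy":2.9,"dz":0,"claw":100}]'
python3 goto.py 531 331 205 2.97
```

```text
time: 2.95
position: [524.8, 335.5, 200.3]
orientation: [0.445, 3.109, -0.008]
force: [0.9, -0.4, 0.3]
grip_width: 88.1
t 2.95 pos [524.8 335.5 200.3] yaw 2.8573 tilt [ 0.0005 -0.0054] F [ 0.9 -0.4  0.3] w 88.1 j [-0.12  0.62 -0.77  1.59  0.47  1.13  0.28]
d cm [-0.72 -0.26 -0.47] rot [-0.005  0.002 -0.113]
```

```bash
python3 -m creep '[{"wx":0,"wy":0,"wz":-0.11,"dx":0,"dy":0,"dz":0,"claw":100},{"wx":0,"wy":0,"wz":0,"dx":0,"dy":0,"dz":0,"claw":100}]'
cat > s2.py <<'E'
import sys
from h import *
from plant import r
w=grab(r,"wrist","pics/"+sys.argv[1]);m=blue(w)
n,l,st,ce=cv2.connectedComponentsWithStats(m)
k=1+np.argmax(st[1:,4]);m=(l==k)*1.;print(st[k])
print(fitmask([w],[m],tray(),[531,331,-.17]))
E
python3 s2.py w1.png
```

```text
time: 3.12
position: [518.5, 346.7, 201.2]
orientation: [-0.236, -3.131, -0.002]
force: [-0.4, -1.2, -0.2]
grip_width: 87.7
[ 279  139   57   88 4331]
(array([ 5.32209258e+02,  3.31491905e+02, -1.75959817e-01]), np.float64(207.09411764705885))
```

View pics/w1.png

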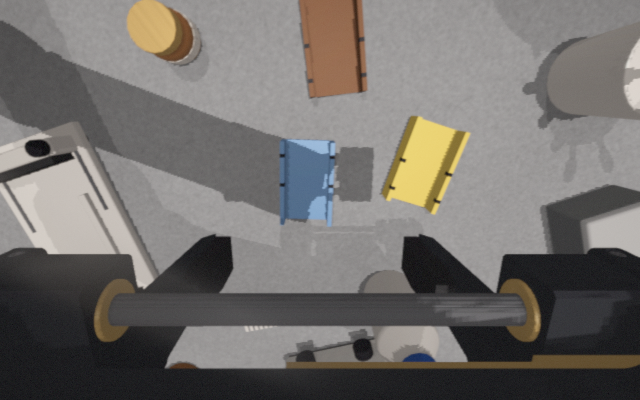

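```bash
python3 - <<'E'
from h import *
from plant import r
t=grab(r,"top");s=grab(r,"scene","pics/s2.png")
print(back(t,(212,133),0),back(t,(200,116),170),back(s,(407,298),175),back(s,(398,335),20))
E
python3 goto.py 532 331.5 80 2.966
```

```text
[706.69921085 406.46633104   0.        ] [691.72334819 399.77002993 170.        ] [711.16186028 418.11445108 175.        ] [714.44729551 428.42566245  20.        ]
t 3.27 pos [519.5 344.6 201.3] yaw 2.9806 tilt [-0.0012  0.0008] F [ 0.8  0.3 -0.1] w 88.2 j [-0.11  0.63 -0.8   1.58  0.49  1.14  0.38]
d cm [-1.46 -1.1  12.12] rot [ 0.001 -0.001  0.015]
```

View pics/s2.png

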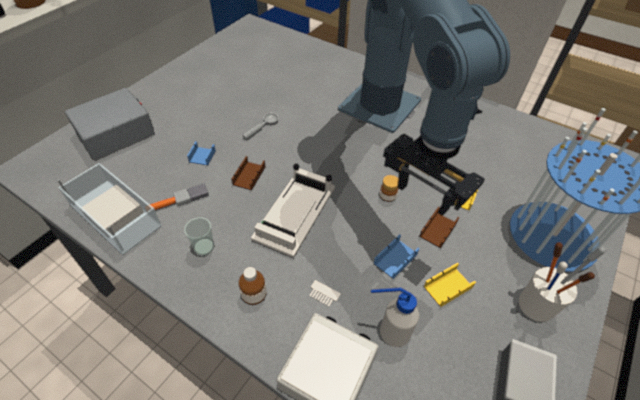

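```bash
python3 -m creep '[{"wx":0,"wy":0,"wz":0.008,"dx":-0.5,"dy":-0.4,"dz":3,"claw":100},{"wx":0,"wy":0,"wz":0.008,"dx":-0.5,"dy":-0.4,"dz":3,"claw":100},{"wx":0,"wy":0,"wz":0,"dx":-0.5,"dy":-0.3,"dz":3,"claw":100},{"wx":0,"wy":0,"wz":0,"dx":0,"dy":0,"dz":2,"claw":100},{"wx":0,"wy":0,"wz":0,"dx":0,"dy":0,"dz":0,"claw":100}]'
python3 s2.py w2.png
python3 goto.py 532 331.5 11 2.966
```

```text
time: 3.68
position: [540.9, 322.5, 89.6]
orientation: [0.322, 3.117, -0.002]
force: [-0.3, -0.8, 0.6]
grip_width: 88.1
[ 283  120   84  126 9090]
(array([ 5.32394473e+02,  3.30434178e+02, -1.78515350e-01]), np.float64(328.20784313725494))
t 3.73 pos [541.8 322.6  91.3] yaw 2.9353 tilt [ 0.0091 -0.0016] F [ 0.6 -0.6  0.1] w 87.8 j [-0.13  0.76 -0.71  1.65  0.59  0.95  0.31]
d cm [1.22 0.67 8.02] rot [ 0.     0.009 -0.031]
```

View pics/w2.png

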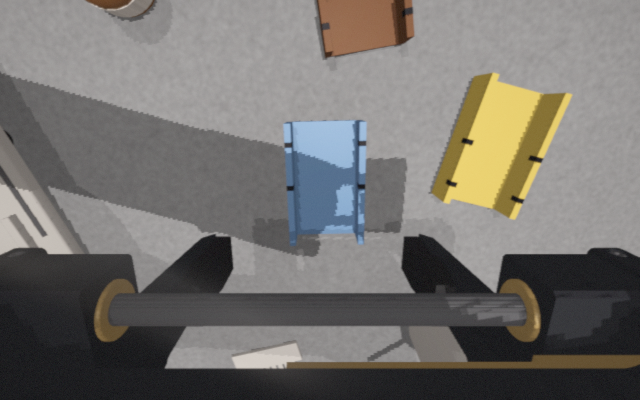

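```bash
python3 -m creep '[{"wx":0,"wy":0.005,"wz":-0.015,"dx":0.6,"dy":0.3,"dz":1.5,"claw":100},{"wx":0,"wy":0.003,"wz":-0.01,"dx":0.4,"dy":0.25,"dz":1.5,"claw":100},{"wx":0,"wy":0,"wz":0,"dx":0,"dy":0,"dz":0.5,"claw":100},{"wx":0,"wy":0,"wz":0,"dx":0,"dy":0,"dz":0,"claw":100}]'
python3 goto.py 532.4 330.4 11 2.963
```

```text
time: 4.07
position: [536.2, 330.2, 57.6]
orientation: [0.291, 3.122, 0.005]
force: [-0.1, -0.1, 0.6]
grip_width: 88.4
t 4.07 pos [536.2 330.2  57.6] yaw 2.9554 tilt [0.0062 0.0023] F [-0.1 -0.1  0.6] w 88.4 j [-0.15  0.8  -0.69  1.67  0.63  0.9   0.29]
d cm [ 0.4  -0.06  4.66] rot [ 0.003  0.006 -0.008]
```

```bash
python3 -m creep '[{"wx":0.001,"wy":0.003,"wz":-0.004,"dx":0.2,"dy":0,"dz":1.5,"claw":100},{"wx":0.001,"wy":0.003,"wz":-0.004,"dx":0.15,"dy":0,"dz":1.5,"claw":100},{"wx":0,"wy":0,"wz":0,"dx":0.05,"dy":0,"dz":1.0,"claw":100},{"wx":0,"wy":0,"wz":0,"dx":0,"dy":0,"dz":0.3,"claw":100},{"wx":0,"wy":0,"wz":0,"dx":0,"dy":0,"dz":0,"claw":100}]'
python3 goto.py 532.4 330.4 11.5 2.963;python3 s2.py w3.png
```

```text
time: 4.48
position: [532.3, 332.3, 11.1]
orientation: [0.277, 3.129, 0.004]
force: [-0.1, -0.7, -0.8]
grip_width: 88.1
t 4.48 pos [532.3 332.3  11.1] yaw 2.9647 tilt [0.0007 0.0026] F [-0.1 -0.7 -0.8] w 88.1 j [-0.18  0.86 -0.66  1.68  0.67  0.84  0.26]
d cm [-0.05 -0.18 -0.04] rot [0.003 0.    0.002]
[  256   145   121   149 16671]
(array([ 5.32258468e+02,  3.30708992e+02, -1.80371211e-01]), np.float64(1133.8))
```

View pics/w3.png

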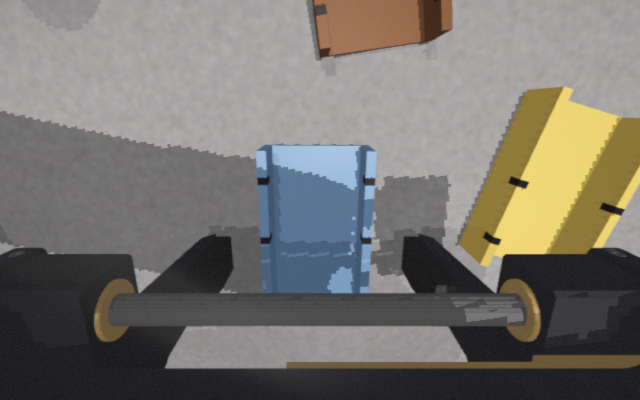

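```bash
python3 -m creep '[{"wx":0,"wy":0,"wz":0,"dx":0,"dy":-0.1,"dz":0,"claw":0},{"wx":0,"wy":0,"wz":0,"dx":0,"dy":0,"dz":0,"claw":0},{"wx":0,"wy":0,"wz":0,"dx":0,"dy":0,"dz":0,"claw":0},{"wx":0,"wy":0,"wz":0,"dx":0,"dy":0,"dz":0,"claw":0},{"wx":0,"wy":0,"wz":0,"dx":0,"dy":0,"dz":0,"claw":0}]'
python3 goto.py 532.4 330.4 11.5 2.963
```

```text
time: 4.95
position: [533.3, 332.0, 13.1]
orientation: [0.278, 3.127, 0.007]
force: [0.1, 0.0, -0.1]
grip_width: 57.2
t 4.95 pos [533.3 332.   13.1] yaw 2.9642 tilt [0.003  0.0041] F [ 0.1  0.  -0.1] w 57.2 j [-0.18  0.86 -0.66  1.68  0.67  0.84  0.26]
d cm [ 0.06 -0.17  0.16] rot [0.005 0.002 0.001]
```

```bash
python3 -m creep '[{"wx":0,"wy":0,"wz":0,"dx":0,"dy":0,"dz":0,"claw":0},{"wx":0,"wy":0,"wz":0,"dx":0,"dy":0,"dz":0,"claw":0}]'
python3 s2.py w4.png
```

```text
time: 5.12
position: [533.7, 332.1, 13.7]
orientation: [0.278, 3.126, 0.008]
force: [0.2, 0.0, 0.2]
grip_width: 43.5
[  257   142   119   152 15569]
(array([ 5.32252244e+02,  3.30827736e+02, -1.77085467e-01]), np.float64(1875.0235294117647))
```

View pics/w4.png

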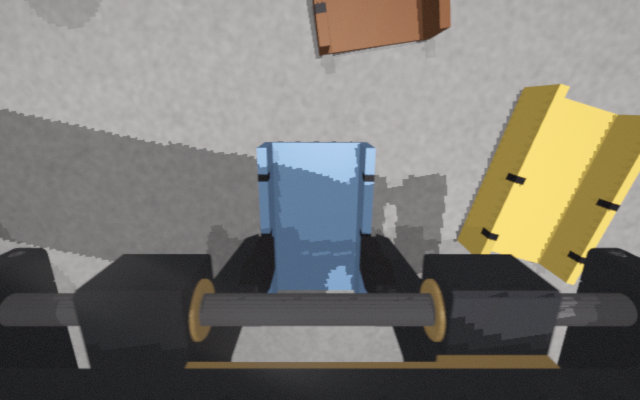

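```bash
python3 -m creep '[{"wx":0,"wy":0,"wz":0,"dx":0,"dy":0,"dz":0,"claw":0},{"wx":0,"wy":0,"wz":0,"dx":0,"dy":0,"dz":0,"claw":0},{"wx":0,"wy":0,"wz":0,"dx":0,"dy":0,"dz":0,"claw":0}]'
python3 s2.py w5.png;python3 - <<'E'
import cv2
from h import *
from plant import r
s=grab(r,"scene");cv2.imwrite("pics/s3.png",cv2.resize(s["image"][180:290,330:480,::-1],None,fx=5,fy=5,interpolation=cv2.INTER_CUBIC))
print(r.get_obs()["grip_width"],r.get_obs()["position"])
E
```

```text
time: 5.42
position: [533.8, 332.2, 13.8]
orientation: [0.278, 3.126, 0.008]
force: [0.0, -0.2, 0.3]
grip_width: 19.5
[  257   142   119   148 12944]
(array([ 5.32334789e+02,  3.30714203e+02, -1.75670316e-01]), np.float64(4474.266666666666))
11.979150826918561 [533.73289133 332.16073656  13.78033736]
```

View pics/w5.png

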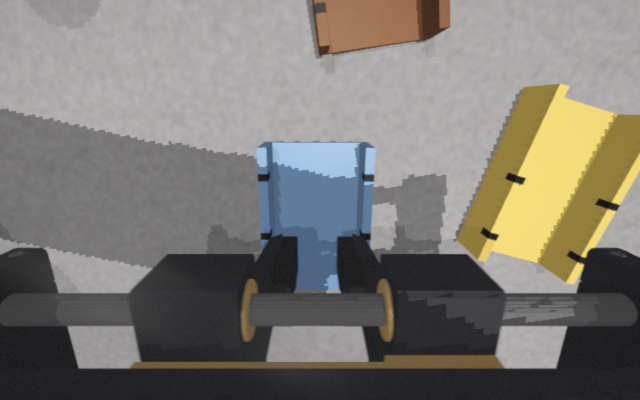

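View pics/s3.png

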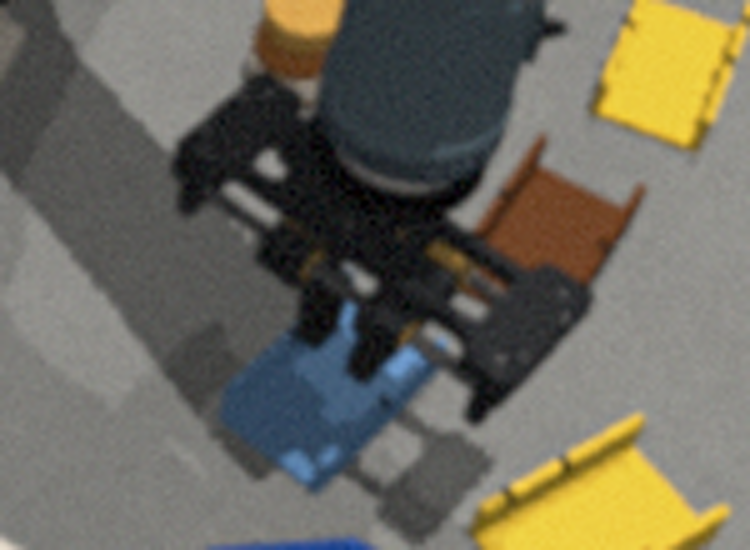

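```bash
python3 - <<'E'
from h import *
from plant import r
s=grab(r,"scene");t=grab(r,"top")
for z in(0,14,28,40,60): print(z,proj(s,[533.7,332.2,z]),proj(t,[533.7,332.2,z]))
cv2.imwrite("pics/t3.png",cv2.resize(t["image"][165:225,190:270,::-1],None,fx=8,fy=8,interpolation=cv2.INTER_CUBIC))
o=r.get_obs();print(o["grip_width"],o["force"],o["ft_torque"])
E
```

```text
0 [[394.8598144  259.27928258]] [[228.36579907 192.82740831]]
14 [[395.73188279 256.27152621]] [[227.50115717 191.71443474]]
28 [[396.62155557 253.20305244]] [[226.61908305 190.5790223 ]]
40 [[397.39855151 250.52320015]] [[225.8487418  189.58743325]]
60 [[398.7241268  245.95130237]] [[224.53455915 187.89580745]]
3.633115392898689 [-0.52929518 -0.37257838 -0.69885803] [ 0.00188334 -0.11120128 -0.03624679]
```

View pics/t3.png

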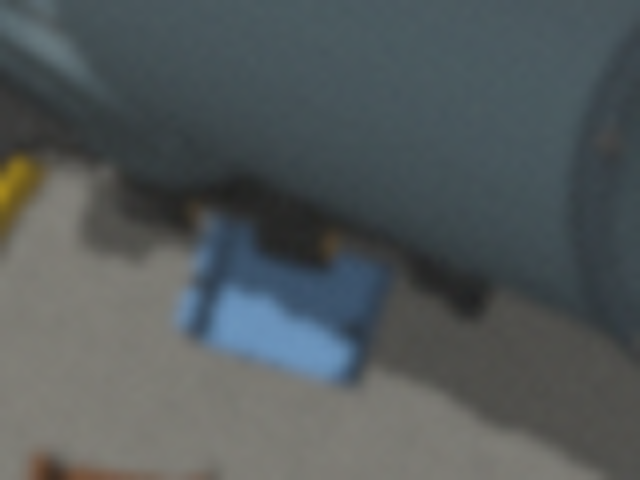

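The jaws shut to 3.6 mm without touching the tray. The wrist image (tip corners (232,237) and (403,237) at 88 mm opening) and the scene image both put the fingertips about 29 mm short of the reported TCP, so they closed above the tray. The tray hasn't moved. I'll open up and measure this properly before descending.

```bash
python3 -m creep '[{"wx":0,"wy":0,"wz":0,"dx":0,"dy":0,"dz":0,"claw":100},{"wx":0,"wy":0,"wz":0,"dx":0,"dy":0,"dz":0,"claw":100},{"wx":0,"wy":0,"wz":0,"dx":0,"dy":0,"dz":0,"claw":100},{"wx":0,"wy":0,"wz":0,"dx":0,"dy":0,"dz":0,"claw":100},{"wx":0,"wy":0,"wz":0,"dx":0,"dy":0,"dz":0,"claw":100}]'
python3 -m creep '[{"wx":0,"wy":0,"wz":0,"dx":0,"dy":0,"dz":0,"claw":100},{"wx":0,"wy":0,"wz":0,"dx":0,"dy":0,"dz":0,"claw":100},{"wx":0,"wy":0,"wz":0,"dx":0,"dy":0,"dz":0,"claw":100},{"wx":0,"wy":0,"wz":0,"dx":0,"dy":0,"dz":0,"claw":100}]'
python3 - <<'E'
from h import *
from plant import r
o=r.get_obs();w=grab(r,"wrist");s=grab(r,"scene")
print(o["grip_width"],o["position"])
M=R.from_rotvec(o["orientation"]).as_matrix();W=o["grip_width"]/2
a=w["image"][:,:,::-1][215:300,180:460].copy();a=cv2.convertScaleAbs(a,alpha=2,beta=10)
b=s["image"][:,:,::-1][190:280,330:480].copy()
cv2.imwrite("pics/w6.png",cv2.resize(a,None,fx=2.8,fy=2.8,interpolation=cv2.INTER_CUBIC))
cv2.imwrite("pics/s6.png",cv2.resize(cv2.convertScaleAbs(b,alpha=1.5,beta=10),None,fx=5,fy=5,interpolation=cv2.INTER_CUBIC))
for z in(0,-10,-20,-30):
  P=np.array([[sx*9,sy*W,z] for sx in(-1,1) for sy in(-1,1)])@M.T+o["position"]
  print(z,((proj(w,P)-[180,215])*2.8).round().tolist(),((proj(s,P)-[330,190])*5).round().tolist())
E
```

```text
time: 6.03
position: [533.7, 332.1, 13.7]
orientation: [0.278, 3.126, 0.008]
force: [0.2, 0.2, 0.5]
grip_width: 34.6
time: 6.37
position: [533.7, 332.1, 13.7]
orientation: [0.278, 3.126, 0.008]
force: [-0.5, -0.2, 0.3]
grip_width: 61.4
61.38569450409333 [533.66949367 332.11852059  13.6774008 ]
0 [[248.0, 78.0], [526.0, 78.0], [244.0, 1.0], [530.0, 1.0]] [[269.0, 306.0], [368.0, 380.0], [291.0, 285.0], [389.0, 358.0]]
-10 [[241.0, 98.0], [533.0, 98.0], [237.0, 18.0], [537.0, 18.0]] [[271.0, 295.0], [371.0, 369.0], [293.0, 273.0], [393.0, 347.0]]
-20 [[233.0, 120.0], [541.0, 121.0], [228.0, 36.0], [546.0, 36.0]] [[274.0, 284.0], [375.0, 358.0], [296.0, 262.0], [397.0, 336.0]]
-30 [[224.0, 145.0], [551.0, 146.0], [219.0, 57.0], [556.0, 57.0]] [[277.0, 272.0], [378.0, 347.0], [299.0, 251.0], [400.0, 324.0]]
```

View pics/w6.png

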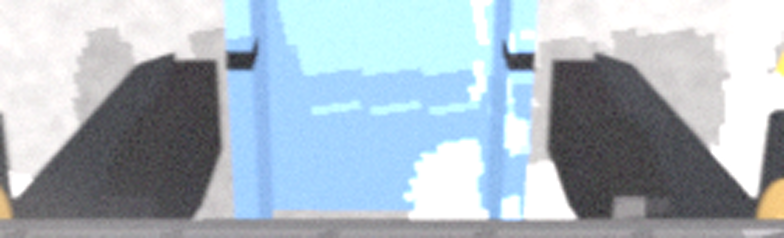

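View pics/s6.png

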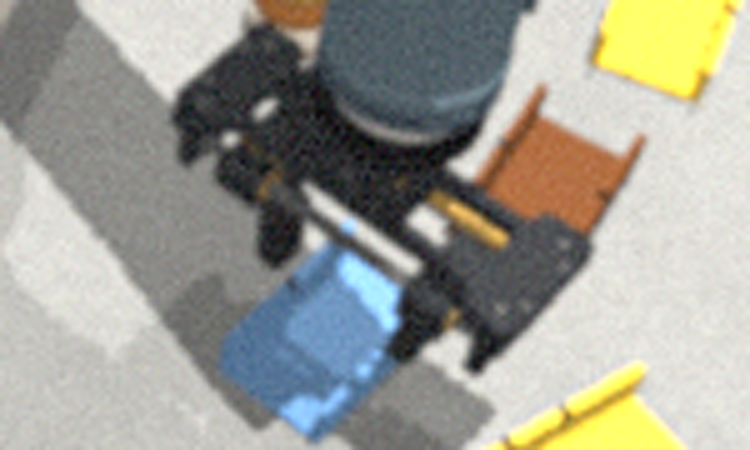

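Both cameras agree that the real fingertips are at tool z ≈ −30 mm: the predicted wrist corners (219,57), (224,145) and (551,146) match those seen at (218,60), (220,150) and (548,150). I'll aim using those real tips.

```bash
python3 -m creep '[{"wx":0,"wy":0,"wz":0,"dx":0,"dy":-0.1,"dz":0,"claw":100},{"wx":0,"wy":0,"wz":0,"dx":0,"dy":0,"dz":0,"claw":100},{"wx":0,"wy":0,"wz":0,"dx":0,"dy":0,"dz":0,"claw":100},{"wx":0,"wy":0,"wz":0,"dx":0,"dy":0,"dz":0.7,"claw":100},{"wx":0,"wy":0,"wz":0,"dx":0,"dy":0,"dz":0.7,"claw":100}]'
python3 -m creep '[{"wx":0.002,"wy":0,"wz":0,"dx":0.05,"dy":-0.05,"dz":0.5,"claw":100},{"wx":0,"wy":0,"wz":0,"dx":0,"dy":0,"dz":0.3,"claw":100},{"wx":0,"wy":0,"wz":0,"dx":0,"dy":0,"dz":0,"claw":100}]'
python3 goto.py 532.4 330.7 -18 2.963
python3 s2.py w7.png
```

```text
time: 6.88
position: [534.5, 331.7, 0.2]
orientation: [0.279, 3.124, 0.01]
force: [1.1, -0.4, -0.3]
grip_width: 88.0
time: 7.13
position: [532.7, 330.4, -11.1]
orientation: [0.278, 3.126, 0.003]
force: [-0.5, 0.4, -0.2]
grip_width: 88.0
t 7.13 pos [532.7 330.4 -11.1] yaw 2.9639 tilt [0.003  0.0019] F [-0.5  0.4 -0.2] w 88.0 j [-0.19  0.89 -0.63  1.69  0.7   0.8   0.24]
d cm [0.04 0.03 0.69] rot [0.002 0.003 0.001]
[  250   148   140   146 18801]
(array([ 5.32075840e+02,  3.30802690e+02, -1.81957516e-01]), np.float64(3974.9686274509804))
```

View pics/w7.png

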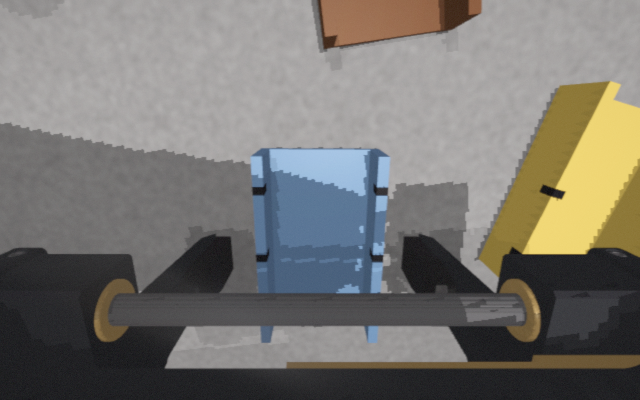

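```bash
python3 -m creep '[{"wx":0.001,"wy":0.001,"wz":0,"dx":0,"dy":0,"dz":0.4,"claw":100},{"wx":0.001,"wy":0.001,"wz":0,"dx":0,"dy":0,"dz":0.3,"claw":100},{"wx":0,"wy":0,"wz":0,"dx":0,"dy":0,"dz":0,"claw":0},{"wx":0,"wy":0,"wz":0,"dx":0,"dy":0,"dz":0,"claw":0},{"wx":0,"wy":0,"wz":0,"dx":0,"dy":0,"dz":0,"claw":0}]'
python3 -m creep '[{"wx":0,"wy":0,"wz":0,"dx":0,"dy":0,"dz":0,"claw":0},{"wx":0,"wy":0,"wz":0,"dx":0,"dy":0,"dz":0,"claw":0},{"wx":0,"wy":0,"wz":0,"dx":0,"dy":0,"dz":0,"claw":0},{"wx":0,"wy":0,"wz":0,"dx":0,"dy":0,"dz":0,"claw":0}]'
python3 goto.py 532.4 330.7 -18 2.963
python3 s2.py w8.png
```

```text
time: 7.6
position: [532.8, 330.8, -18.5]
orientation: [0.278, 3.129, 0.001]
force: [-0.3, 0.3, -0.5]
grip_width: 70.3
time: 7.93
position: [532.9, 330.7, -18.3]
orientation: [0.279, 3.128, 0.001]
force: [-0.5, -0.4, -0.1]
grip_width: 61.6
t 7.93 pos [532.9 330.7 -18.3] yaw 2.964 tilt [0.0009 0.0006] F [-0.5 -0.4 -0.1] w 61.6 j [-0.2   0.9  -0.63  1.68  0.7   0.8   0.24]
d cm [ 0.05 -0.01 -0.03] rot [0.001 0.001 0.001]
[  244   150   147   144 19679]
(array([ 5.32145691e+02,  3.30041328e+02, -1.76892926e-01]), np.float64(5186.517647058823))
```

View pics/w8.png

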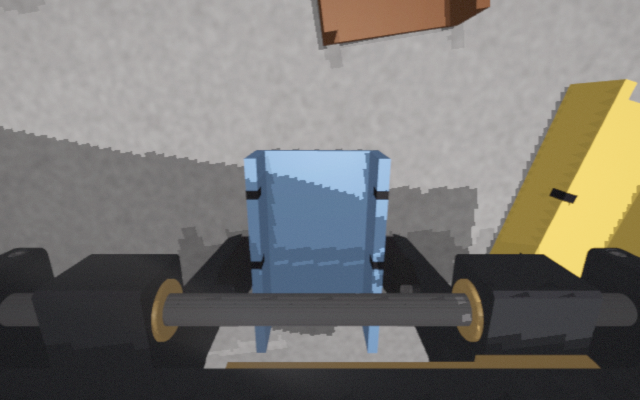

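```bash
python3 -m creep '[{"wx":0,"wy":0,"wz":0,"dx":0,"dy":0,"dz":-0.5,"claw":0},{"wx":0,"wy":0,"wz":0,"dx":0,"dy":0,"dz":-1.5,"claw":0},{"wx":0,"wy":0,"wz":0,"dx":0,"dy":0,"dz":-3,"claw":0},{"wx":0,"wy":0,"wz":0,"dx":0,"dy":0,"dz":-3,"claw":0},{"wx":0,"wy":0,"wz":0,"dx":0,"dy":0,"dz":-2,"claw":0}]'
python3 goto.py 560 150 80 3.2976
python3 s2.py w9.png
```

```text
time: 8.4
position: [529.3, 328.3, 83.3]
orientation: [-0.276, -3.122, 0.009]
force: [0.6, 0.2, -0.1]
grip_width: 61.8
t 8.4 pos [529.3 328.3  83.3] yaw 2.9654 tilt [-0.0076 -0.0048] F [ 0.6  0.2 -0.1] w 61.8 j [-0.14  0.77 -0.72  1.66  0.59  0.95  0.32]
d cm [ -6.15 -17.01   0.39] rot [-0.005 -0.008 -0.332]
[  243   150   148   144 19692]
(array([ 5.43039917e+02,  3.32691973e+02, -1.74329646e-01]), np.float64(10445.423529411764))
```

View pics/w9.png

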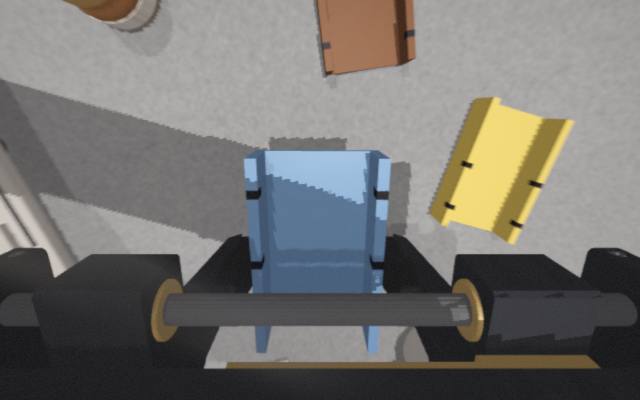

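```bash
python3 -m creep '[{"wx":-0.002,"wy":-0.003,"wz":-0.066,"dx":-1.2,"dy":-3.4,"dz":0,"claw":0},{"wx":-0.002,"wy":-0.003,"wz":-0.066,"dx":-1,"dy":-3.5,"dz":0,"claw":0},{"wx":0,"wy":-0.002,"wz":-0.066,"dx":-0.7,"dy":-3.6,"dz":0,"claw":0},{"wx":0,"wy":0,"wz":-0.066,"dx":-0.5,"dy":-3.6,"dz":0,"claw":0},{"wx":0,"wy":0,"wz":-0.05,"dx":-0.2,"dy":-2,"dz":0,"claw":0}]'
python3 goto.py 562 75 80 3.2976
python3 - <<'E'
from h import *
from plant import r
w=grab(r,"wrist","pics/w10.png")
E
```

```text
time: 8.87
position: [560.1, 173.2, 96.9]
orientation: [-0.258, 3.113, 0.017]
force: [0.4, -0.6, -1.3]
grip_width: 61.9
t 8.87 pos [560.1 173.2  96.9] yaw -2.976 tilt [0.0171 0.012 ] F [ 0.4 -0.6 -1.3] w 61.9 j [ 0.21  0.71 -0.82  1.78  0.64  0.91  0.85]
d cm [ 1.46 -9.73  1.57] rot [0.009 0.019 0.01 ]
```

View pics/w10.png

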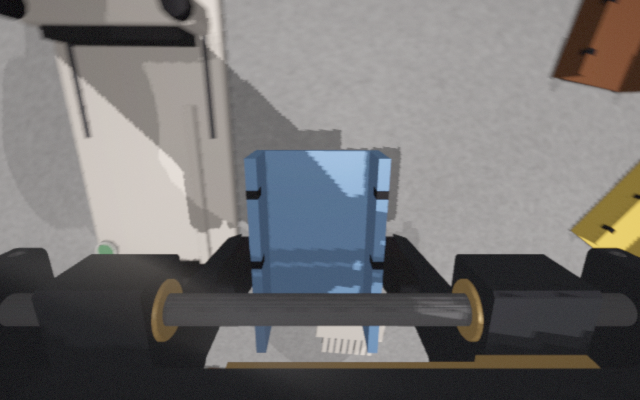

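```bash
python3 - <<'E'
from h import *
im=cv2.imread("pics/w10.png");cv2.imwrite("pics/c4.png",cv2.resize(cv2.convertScaleAbs(im[0:270,20:290],alpha=1.3),None,fx=2.2,fy=2.2,interpolation=cv2.INTER_CUBIC))
E
```

```text
(no output)
```

View pics/c4.png

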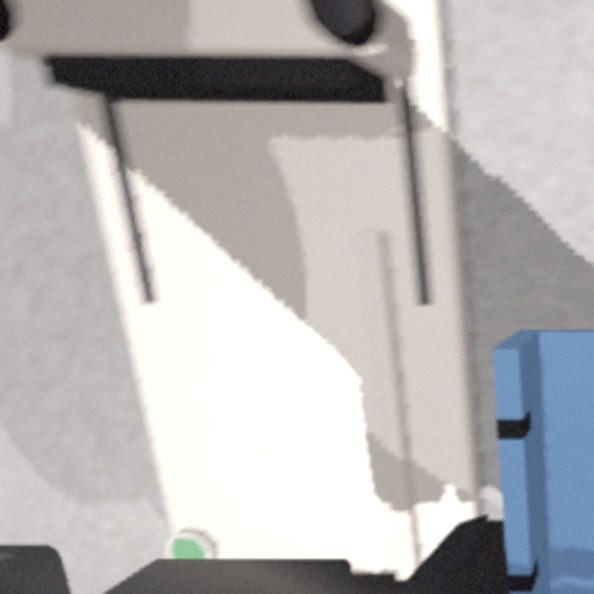

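```bash
cat > s4.py <<'E'
from h import *
from plant import r
w=grab(r,"wrist")
g=lambda u,v:(20+(u+.5)/2.2-.5,(v+.5)/2.2-.5)
# (pixel,z,cx or None,cy or None)
ob=[((80,130),18,None,-62),((122,315),18,None,-62),((165,500),18,None,-62),((453,200),0,None,62),((470,400),0,None,62),
((363,232),26,-50,31),((388,232),26,-50,39),((120,98),18,-91,None),((250,100),18,-91,None),((378,101),18,-91,None),((416,560),18,None,39)]
P=[(back(w,g(*u),z),a,b) for u,z,a,b in ob]
def loc(p,X): c,s=np.cos(p[2]),np.sin(p[2]);d=X[:2]-p[:2];return np.array([c*d[0]+s*d[1],-s*d[0]+c*d[1]])
def res(p): 
    o=[]
    for X,a,b in P:
        l=loc(p,X)
        if a is not None:o.append(l[0]-a)
        if b is not None:o.append(l[1]-b)
    return np.array(o)
q=least_squares(res,[558,38,.156],loss="soft_l1");print(q.x,res(q.x).round(1))
q=least_squares(lambda d:res([d[0],d[1],.156]),[558,38],loss="soft_l1");print(q.x,res([*q.x,.156]).round(1))
E
python3 s4.py
```

```text
[5.60731174e+02 3.23965509e+01 1.41555237e-01] [-0.6  0.5  2.2 -4.5 -2.6  0.4  2.   0.2  2.6  0.3 -0.2 -0.9 -1. ]
[560.77696245  32.86724011] [ 0.1  0.3  0.9 -4.1 -3.3  0.8  2.2  0.7  2.8 -0.5 -0.3 -0.4 -2.6]
```

```bash
python3 goto.py 565.5 27 75 3.2976
```

```text
t 8.97 pos [560.8 172.2  96.6] yaw -2.9819 tilt [0.0171 0.0115] F [ 0.  -0.3 -1.4] w 61.9 j [ 0.21  0.71 -0.82  1.78  0.64  0.92  0.84]
d cm [  1.88 -14.43   2.  ] rot [0.009 0.019 0.004]
```

```bash
python3 -m creep '[{"wx":0.003,"wy":0.006,"wz":0,"dx":0.4,"dy":-3.3,"dz":0.5,"claw":0},{"wx":0.003,"wy":0.006,"wz":0,"dx":0.4,"dy":-3.5,"dz":0.6,"claw":0},{"wx":0.003,"wy":0.006,"wz":0,"dx":0.4,"dy":-3.5,"dz":0.6,"claw":0},{"wx":0,"wy":0,"wz":0,"dx":0.4,"dy":-2,"dz":0.3,"claw":0},{"wx":0,"wy":0,"wz":0,"dx":0,"dy":0,"dz":0,"claw":0}]'
python3 -m creep '[{"wx":0,"wy":0,"wz":0,"dx":0,"dy":0,"dz":0,"claw":0}]'
python3 goto.py 565.5 27 75 3.2976
python3 - <<'E'
from h import *
from plant import r
w=grab(r,"wrist","pics/w11.png")
im=cv2.imread("pics/w11.png");cv2.imwrite("pics/c5.png",cv2.resize(cv2.convertScaleAbs(im[0:250,160:480],alpha=1.3),None,fx=2.4,fy=2.4,interpolation=cv2.INTER_CUBIC))
E
python3 goto.py 565.5 27 75 3.2976
```

```text
time: 9.38
position: [566.1, 50.5, 80.1]
orientation: [-0.255, 3.125, 0.007]
force: [-0.6, -0.7, -1.0]
grip_width: 61.8
time: 9.47
position: [566.3, 50.9, 80.8]
orientation: [-0.253, 3.124, 0.008]
force: [0.3, 1.4, -1.9]
grip_width: 61.8
t 9.47 pos [566.3  50.9  80.8] yaw -2.98 tilt [0.0068 0.0055] F [ 0.3  1.4 -1.9] w 61.8 j [ 0.42  0.72 -0.81  1.82  0.66  0.88  1.03]
d cm [ 0.47 -2.34  0.57] rot [0.004 0.008 0.006]
t 9.52 pos [566.3  50.9  80.8] yaw -2.9795 tilt [0.0069 0.005 ] F [-0.1 -0.6 -0.4] w 61.6 j [ 0.42  0.72 -0.81  1.82  0.66  0.88  1.03]
d cm [ 0.47 -2.35  0.57] rot [0.004 0.008 0.006]
```

View pics/c5.png

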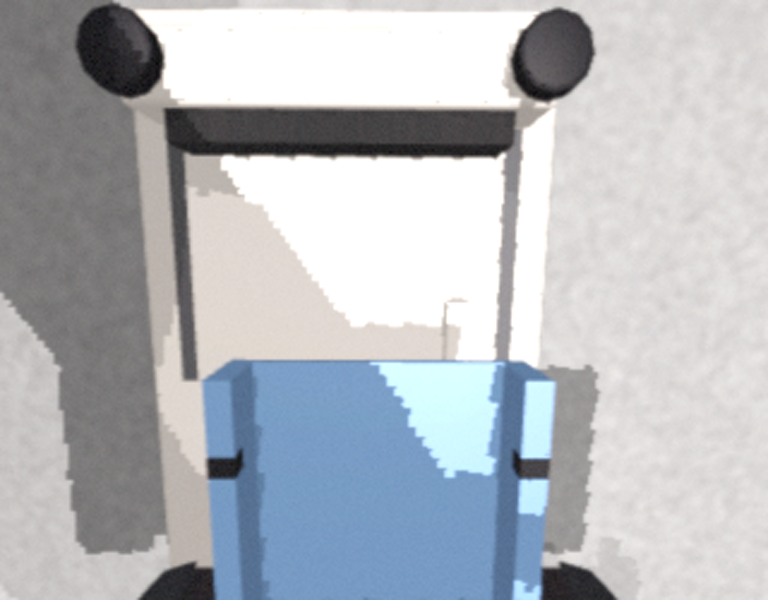

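```bash
cat > s5.py <<'E'
from h import *
from plant import r
w=grab(r,"wrist")
g=lambda u,v:(160+(u+.5)/2.4-.5,(v+.5)/2.4-.5)
B=lambda u,v,z:back(w,g(u,v),z)
def loc(p,X): c,s=np.cos(p[2]),np.sin(p[2]);d=X[:2]-p[:2];return np.array([c*d[0]+s*d[1],-s*d[0]+c*d[1]])
def res(p):
    o=[*(loc(p,B(444,300,26))-[-50,31]),*(loc(p,B(467,300,26))-[-50,39])]
    o+=[loc(p,B(u,v,18))[0]+91 for u,v in((200,155),(345,157),(490,158))]
    o+=[(loc(p,B(188,155,18))[1]+loc(p,B(502,158,18))[1])/2,(loc(p,B(184,330,18))[1]+loc(p,B(505,330,18))[1])/2]
    o+=[loc(p,B(154,330,18))[1]+62,loc(p,B(545,330,18))[1]-62]
    o+=[.5*(loc(p,B(174,190,18))[1]-loc(p,B(187,340,18))[1])]
    return np.array(o)
q=least_squares(res,[558,38,.156],loss="soft_l1");print(q.x,res(q.x).round(1))
for v in(.146,.156,.166):print(res([*q.x[:2],v]).round(1))
E
python3 s5.py
```

```text
[5.59057620e+02 3.87278890e+01 1.58504857e-01] [-0.1 -0.9 -0.1 -1.9 -0.2  0.2  0.2  0.3 -0.3  1.5  1.1 -0.4]
[-0.5 -1.5 -0.6 -2.6  0.4  0.2 -0.3 -0.8 -0.8  1.   0.6 -0.7]
[-0.2 -1.  -0.2 -2.1 -0.1  0.2  0.1  0.1 -0.4  1.4  1.  -0.5]
[ 0.1 -0.5  0.1 -1.6 -0.5  0.2  0.6  1.  -0.   1.8  1.4 -0.2]
```

```bash
python3 -m creep '[{"wx":0.003,"wy":0.004,"wz":0.002,"dx":0.2,"dy":-1.0,"dz":1.2,"claw":0},{"wx":0.002,"wy":0.003,"wz":0.002,"dx":0.2,"dy":-0.8,"dz":1.5,"claw":0},{"wx":0,"wy":0,"wz":0,"dx":0,"dy":-0.2,"dz":1.2,"claw":0},{"wx":0,"wy":0,"wz":0,"dx":0,"dy":0,"dz":0.5,"claw":0},{"wx":0,"wy":0,"wz":0,"dx":0,"dy":0,"dz":0,"claw":0}]'
python3 goto.py 565.3 31.3 0 3.2996
```

```text
time: 9.98
position: [565.6, 36.2, 33.1]
orientation: [-0.262, 3.129, 0.002]
force: [-1.1, 0.8, -1.0]
grip_width: 61.9
t 9.98 pos [565.6  36.2  33.1] yaw -2.9745 tilt [0.0017 0.0017] F [-1.1  0.8 -1. ] w 61.9 j [ 0.4   0.78 -0.75  1.84  0.72  0.82  1.02]
d cm [ 0.12 -0.48  3.31] rot [0.001 0.002 0.009]
```

```bash
python3 -m creep '[{"wx":0.001,"wy":0.001,"wz":0.005,"dx":0.1,"dy":-0.3,"dz":1.0,"claw":0},{"wx":0,"wy":0.001,"wz":0.004,"dx":0,"dy":-0.2,"dz":0.9,"claw":0},{"wx":0,"wy":0,"wz":0,"dx":0,"dy":0,"dz":0.5,"claw":0},{"wx":0,"wy":0,"wz":0,"dx":0,"dy":0,"dz":0,"claw":0},{"wx":0,"wy":0,"wz":0,"dx":0,"dy":0,"dz":0,"claw":0}]'
python3 goto.py 565.3 31.3 0 3.2996
python3 - <<'E'
from h import *
from plant import r
w=grab(r,"wrist")
s=grab(r,"scene")
im=w["image"][:,:,::-1];cv2.imwrite("pics/c6.png",cv2.resize(cv2.convertScaleAbs(im[0:250,160:480],alpha=1.3),None,fx=2.4,fy=2.4,interpolation=cv2.INTER_CUBIC))
im=s["image"][:,:,::-1];cv2.imwrite("pics/s7.png",cv2.resize(cv2.convertScaleAbs(im[140:260,230:360],alpha=1.3),None,fx=5,fy=5,interpolation=cv2.INTER_CUBIC))
E
```

```text
time: 10.4
position: [564.7, 32.0, 5.3]
orientation: [0.249, -3.13, -0.002]
force: [1.0, 0.1, -0.7]
grip_width: 61.7
t 10.4 pos [564.7  32.    5.3] yaw -2.983 tilt [-0.0023  0.0012] F [ 1.   0.1 -0.7] w 61.7 j [ 0.39  0.82 -0.72  1.84  0.75  0.78  0.99]
d cm [-0.05 -0.08  0.53] rot [ 0.002 -0.002  0.001]
```

View pics/c6.png

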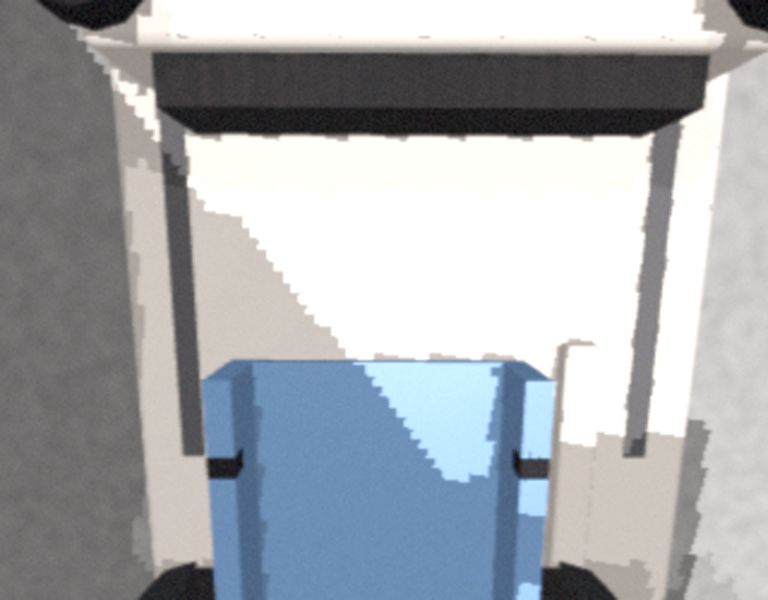

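View pics/s7.png

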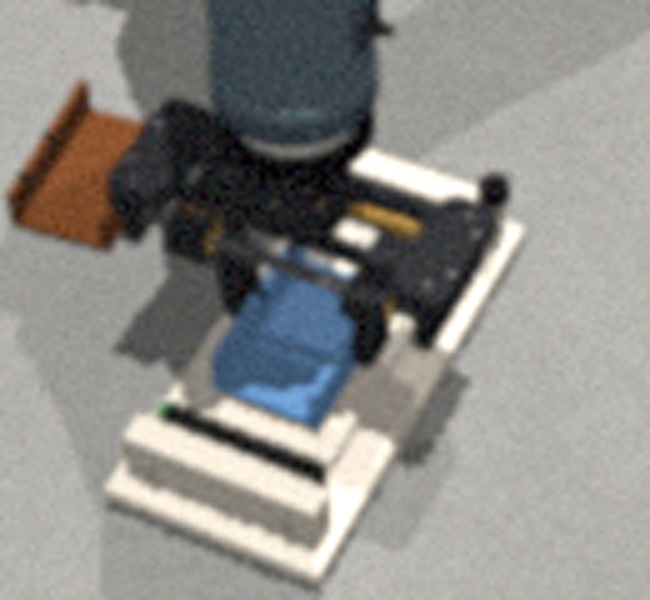

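```bash
python3 -m creep '[{"wx":0.001,"wy":-0.002,"wz":0.001,"dx":0,"dy":0,"dz":0.3,"claw":0},{"wx":0,"wy":0,"wz":0,"dx":0,"dy":0,"dz":0.2,"claw":0},{"wx":0,"wy":0,"wz":0,"dx":0,"dy":0,"dz":0,"claw":0}]'
python3 goto.py 564.7 32 -0.3 3.2996
```

```text
time: 10.75
position: [565.8, 32.4, 1.4]
orientation: [-0.247, 3.129, 0.001]
force: [-0.3, 0.7, -1.5]
grip_width: 61.9
t 10.75 pos [565.8  32.4   1.4] yaw -2.984 tilt [0.0028 0.0008] F [-0.3  0.7 -1.5] w 61.9 j [ 0.38  0.83 -0.71  1.84  0.76  0.77  0.98]
d cm [ 0.12 -0.02  0.17] rot [ 0.     0.003 -0.   ]
```

```bash
python3 -m creep '[{"wx":0,"wy":0.002,"wz":0,"dx":0,"dy":0,"dz":0.15,"claw":0},{"wx":0,"wy":0,"wz":0,"dx":0,"dy":0,"dz":0.1,"claw":0}]'
python3 goto.py 564.7 32 -0.3 3.2996
python3 -m creep '[{"wx":0,"wy":0,"wz":0,"dx":0,"dy":0,"dz":0.1,"claw":0}]'
python3 goto.py 564.7 32 -0.3 3.2996
```

```text
time: 10.92
position: [566.1, 32.4, -0.4]
orientation: [-0.247, 3.131, -0.0]
force: [-3.9, -2.4, 12.8]
grip_width: 61.7
t 10.92 pos [ 5.661e+02  3.240e+01 -4.000e-01] yaw -2.9841 tilt [0.0013 0.    ] F [-3.9 -2.4 12.8] w 61.7 j [ 0.38  0.83 -0.71  1.84  0.77  0.77  0.98]
d cm [ 0.14 -0.01 -0.02] rot [-0.     0.001 -0.   ]
time: 11.0
position: [566.1, 32.4, -0.4]
orientation: [-0.247, 3.131, -0.001]
force: [-5.7, -2.6, 19.0]
grip_width: 61.7
t 11.0 pos [ 5.661e+02  3.240e+01 -4.000e-01] yaw -2.9842 tilt [ 0.0012 -0.0008] F [-5.7 -2.6 19. ] w 61.7 j [ 0.38  0.83 -0.71  1.84  0.77  0.77  0.98]
d cm [ 0.15 -0.02 -0.01] rot [-0.001  0.001 -0.001]
```

```bash
python3 -m creep '[{"wx":0,"wy":0,"wz":0,"dx":0,"dy":0,"dz":0,"claw":0}]'; python3 -m creep '[{"wx":0,"wy":0,"wz":0,"dx":0,"dy":0,"dz":0,"claw":0}]'
python3 goto.py 564.7 32 -0.3 3.2996
```

```text
time: 11.08
position: [566.3, 32.4, 0.0]
orientation: [-0.247, 3.131, -0.002]
force: [-0.0, -0.1, -1.6]
grip_width: 61.8
time: 11.17
position: [566.5, 32.5, 0.3]
orientation: [-0.247, 3.13, -0.002]
force: [0.6, 0.2, -1.3]
grip_width: 61.9
t 11.17 pos [5.665e+02 3.250e+01 3.000e-01] yaw -2.9841 tilt [ 0.0019 -0.0011] F [ 0.6  0.2 -1.3] w 61.9 j [ 0.38  0.83 -0.71  1.84  0.77  0.77  0.98]
d cm [ 0.18 -0.02  0.06] rot [-0.001  0.002 -0.001]
```

```bash
python3 -m creep '[{"wx":0.001,"wy":0.001,"wz":0,"dx":0,"dy":0,"dz":0.1,"claw":0},{"wx":0,"wy":0,"wz":0,"dx":0,"dy":0.1,"dz":0.05,"claw":0}]'; python3 goto.py 566 39.3 -0.3 3.2996;  python3 -m creep '[{"wx":0,"wy":0,"wz":0,"dx":0,"dy":0.2,"dz":0.05,"claw":0},{"wx":0,"wy":0,"wz":0,"dx":0,"dy":0.2,"dz":0.05,"claw":0}]'
python3 goto.py 566 39.3 -0.3 3.2996
```

```text
time: 11.33
position: [566.6, 32.4, -0.3]
orientation: [-0.246, 3.131, -0.007]
force: [-4.6, -4.8, 13.7]
grip_width: 61.4
t 11.33 pos [ 5.666e+02  3.240e+01 -3.000e-01] yaw -2.9849 tilt [ 0.0012 -0.0044] F [-4.6 -4.8 13.7] w 61.4 j [ 0.38  0.83 -0.71  1.84  0.77  0.77  0.97]
d cm [-0.04  0.69 -0.01] rot [-0.005  0.001 -0.001]
time: 11.5
position: [567.1, 33.4, -0.2]
orientation: [-0.243, 3.131, -0.015]
force: [-1.5, -4.5, 7.6]
grip_width: 61.9
t 11.5 pos [ 5.671e+02  3.340e+01 -2.000e-01] yaw -2.9867 tilt [ 0.0022 -0.0092] F [-1.5 -4.5  7.6] w 61.9 j [ 0.37  0.83 -0.7   1.84  0.77  0.77  0.97]
d cm [0.01 0.6  0.01] rot [-0.009  0.001 -0.003]
```

```bash
python3 -m creep '[{"wx":-0.006,"wy":0.001,"wz":-0.002,"dx":0,"dy":0.2,"dz":0.01,"claw":0},{"wx":-0.003,"wy":0,"wz":-0.001,"dx":0,"dy":0.2,"dz":0.02,"claw":0}]'; python3 goto.py 566 39.3 -0.3 3.2996
```

```text
time: 11.67
position: [566.9, 37.0, -0.4]
orientation: [-0.247, 3.131, -0.002]
force: [0.4, 0.2, 1.2]
grip_width: 61.6
t 11.67 pos [ 5.669e+02  3.700e+01 -4.000e-01] yaw -2.9841 tilt [ 0.0005 -0.0009] F [0.4 0.2 1.2] w 61.6 j [ 0.37  0.83 -0.71  1.84  0.76  0.77  0.97]
d cm [ 0.05  0.24 -0.01] rot [-0.001  0.    -0.   ]
```

```bash
python3 -m creep '[{"wx":-0.001,"wy":0.001,"wz":0,"dx":0,"dy":0.1,"dz":0.02,"claw":0}]'; python3 -m creep '[{"wx":-0.002,"wy":0.001,"wz":0,"dx":0,"dy":0.1,"dz":0.02,"claw":0}]'; python3 goto.py 566 39.3 -0.3 3.2996
```

```text
time: 11.75
position: [566.9, 37.6, -0.4]
orientation: [0.247, -3.131, 0.001]
force: [-2.9, -3.5, 9.4]
grip_width: 61.9
time: 11.83
position: [566.9, 38.0, -0.4]
orientation: [0.246, -3.13, -0.001]
force: [-0.2, -2.5, 5.1]
grip_width: 61.7
t 11.83 pos [ 5.669e+02  3.800e+01 -4.000e-01] yaw -2.9846 tilt [-0.002   0.0002] F [-0.2 -2.5  5.1] w 61.7 j [ 0.37  0.83 -0.71  1.84  0.76  0.77  0.97]
d cm [ 0.07  0.14 -0.01] rot [ 0.    -0.002 -0.001]
```

```bash
python3 -m creep '[{"wx":0,"wy":-0.002,"wz":-0.001,"dx":0,"dy":0.1,"dz":0.01,"claw":0}]'; python3 -m creep '[{"wx":0,"wy":0,"wz":0,"dx":0,"dy":0.1,"dz":0.01,"claw":0}]'; python3 -m creep '[{"wx":0,"wy":0,"wz":0,"dx":0,"dy":0.1,"dz":0.01,"claw":0}]'; python3 goto.py 566 39.3 -0.3 3.2996
```

```text
time: 11.92
position: [567.1, 38.4, -0.4]
orientation: [-0.247, 3.132, -0.0]
force: [-0.5, -2.1, 2.4]
grip_width: 61.9
time: 12.0
position: [567.2, 39.1, -0.4]
orientation: [-0.246, 3.131, -0.001]
force: [-0.0, -1.9, 4.0]
grip_width: 61.9
time: 12.08
position: [567.3, 39.7, -0.4]
orientation: [-0.246, 3.131, -0.002]
force: [0.7, -2.1, 3.9]
grip_width: 61.5
t 12.08 pos [ 5.673e+02  3.970e+01 -4.000e-01] yaw -2.9849 tilt [ 0.0009 -0.0011] F [ 0.7 -2.1  3.9] w 61.5 j [ 0.37  0.83 -0.71  1.84  0.77  0.77  0.97]
d cm [ 0.14 -0.02 -0.01] rot [-0.001  0.001 -0.001]
```

```bash
python3 -m creep '[{"wx":0,"wy":0.001,"wz":0,"dx":0,"dy":0.1,"dz":0.005,"claw":0}]'; python3 -m creep '[{"wx":0,"wy":0,"wz":0,"dx":0,"dy":0.1,"dz":0.005,"claw":0}]'; python3 -m creep '[{"wx":0,"wy":0,"wz":0,"dx":0,"dy":0.1,"dz":0.005,"claw":0}]'; python3 goto.py 566 39.3 -0.3 3.2996
python3 - <<'E'
from h import *
from plant import r
w=grab(r,"wrist");print(r.get_obs()["ft_torque"])
im=w["image"][:,:,::-1];cv2.imwrite("pics/c7.png",cv2.resize(cv2.convertScaleAbs(im[100:300,220:460],alpha=1.3),None,fx=3.2,fy=3,interpolation=cv2.INTER_CUBIC))
E
```

```text
time: 12.17
position: [567.3, 40.6, -0.4]
orientation: [-0.246, 3.132, -0.002]
force: [-0.4, -1.8, 2.3]
grip_width: 61.8
time: 12.25
position: [567.3, 40.6, -0.3]
orientation: [0.245, -3.132, 0.005]
force: [-1.3, -6.1, 7.4]
grip_width: 61.5
time: 12.33
position: [567.3, 40.6, -0.3]
orientation: [0.245, -3.132, 0.008]
force: [-0.2, -4.4, 6.7]
grip_width: 61.8
t 12.33 pos [ 5.673e+02  4.060e+01 -3.000e-01] yaw -2.9854 tilt [ 0.    -0.005] F [-0.2 -4.4  6.7] w 61.8 j [ 0.36  0.83 -0.71  1.84  0.77  0.77  0.96]
d cm [ 0.15 -0.11  0.  ] rot [-0.005 -0.001 -0.002]
[-0.82473009  0.00313891  0.16669473]
```

View pics/c7.png

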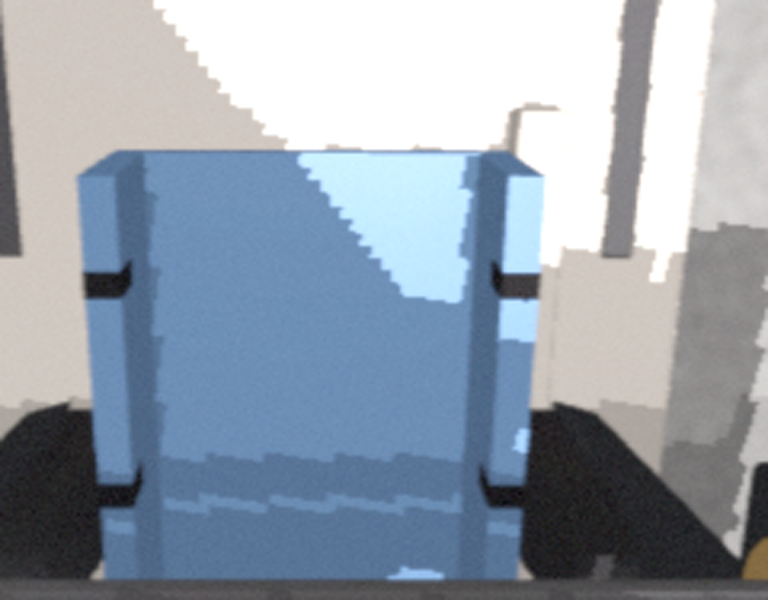

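```bash
cat > o.py <<'E'
from plant import r
import numpy as np
from scipy.spatial.transform import Rotation as R
o=r.get_obs();M=R.from_rotvec(o["orientation"]).as_matrix();c,s=np.cos(.158),np.sin(.158)
Q=np.array([[c,s,0],[-s,c,0],[0,0,1]])
p=o["position"]-[559.1,38.4,0]
print("t",round(o["time"],2),"caster-frame pos",(Q@p).round(2),"yaw",round(np.arctan2(M[1,0],M[0,0]),4),"tiltc",(Q@M[:,2])[:2].round(4),"F",(Q@o["force"]).round(1),"T",(Q@o["ft_torque"]).round(3),"w",o["grip_width"].round(1))
E
python3 o.py
python3 -m creep '[{"wx":-0.003,"wy":0,"wz":-0.005,"dx":0,"dy":0.06,"dz":0.005,"claw":0}]'; python3 o.py;python3 -m creep '[{"wx":-0.003,"wy":0,"wz":-0.005,"dx":0,"dy":0.06,"dz":0.005,"claw":0}]'; python3 o.py
```

```text
time: 12.47
position: [567.4, 40.6, -0.3]
orientation: [0.252, -3.131, 0.005]
force: [1.0, -2.3, 2.8]
grip_width: 61.6
time: 12.55
position: [567.5, 40.5, -0.4]
orientation: [0.259, -3.13, 0.001]
force: [0.2, -4.3, 3.1]
grip_width: 61.3Traceback (most recent call last):
  File "o.py", line 7, in <module>
    print("t",round(o["time"],2),"caster-frame pos",(Q@p).round(2),"yaw",round(np.arctan2(M[1,0],M[0,0]),4),"tiltc",(Q@M[:,2])[:2].round(4),"F",(Q@o["force"]).round(1),"T",(Q@o["ft_torque"]).round(3),"w",o["grip_width"].round(1))
                                                                                                                                                                                                            ^^^^^^^^^^^^^^^^^^^^^
AttributeError: 'float' object has no attribute 'round'
Traceback (most recent call last):
  File "o.py", line 7, in <module>
    print("t",round(o["time"],2),"caster-frame pos",(Q@p).round(2),"yaw",round(np.arctan2(M[1,0],M[0,0]),4),"tiltc",(Q@M[:,2])[:2].round(4),"F",(Q@o["force"]).round(1),"T",(Q@o["ft_torque"]).round(3),"w",o["grip_
[... 181 characters left out ...]
                                         ^^^^^^^^^^^^^^^^^^^^^
AttributeError: 'float' object has no attribute 'round'
Traceback (most recent call last):
  File "o.py", line 7, in <module>
    print("t",round(o["time"],2),"caster-frame pos",(Q@p).round(2),"yaw",round(np.arctan2(M[1,0],M[0,0]),4),"tiltc",(Q@M[:,2])[:2].round(4),"F",(Q@o["force"]).round(1),"T",(Q@o["ft_torque"]).round(3),"w",o["grip_width"].round(1))
                                                                                                                                                                                                            ^^^^^^^^^^^^^^^^^^^^^
AttributeError: 'float' object has no attribute 'round'
```

```bash
sed -i 's/o\["grip_width"\].round(1)/round(o["grip_width"],1)/' o.py; python3 o.py
```

```text
t 12.55 caster-frame pos [ 8.68  0.76 -0.37] yaw -2.9763 tiltc [-0.0007 -0.0009] F [-0.4 -4.3  3.1] T [-0.828 -0.139 -0.312] w 61.3
```

```bash
python3 -m creep '[{"wx":0,"wy":0,"wz":0.005,"dx":0,"dy":0.05,"dz":0.01,"claw":0}]'; python3 o.py
```

```text
time: 12.63
position: [567.6, 40.6, -0.4]
orientation: [0.251, -3.131, 0.002]
force: [-1.5, -3.6, 6.5]
grip_width: 61.7
t 12.63 caster-frame pos [ 8.7   0.84 -0.39] yaw -2.9816 tiltc [-0.0009 -0.0011] F [-2.1 -3.3  6.5] T [-0.551  0.208  0.053] w 61.7
```

```bash
python3 -m creep '[{"wx":0,"wy":0,"wz":0,"dx":-0.3,"dy":0.03,"dz":0.005,"claw":0},{"wx":0,"wy":0,"wz":0,"dx":-0.3,"dy":0.03,"dz":0.005,"claw":0}]'; python3 o.py;  python3 -m creep '[{"wx":0,"wy":0,"wz":0,"dx":-0.3,"dy":0.03,"dz":0.005,"claw":0},{"wx":0,"wy":0,"wz":0,"dx":-0.3,"dy":0.03,"dz":0.005,"claw":0}]'; python3 o.py
```

```text
time: 12.8
position: [569.8, 40.9, -0.4]
orientation: [0.249, -3.124, 0.006]
force: [-7.4, -4.7, 13.5]
grip_width: 61.9
t 12.8 caster-frame pos [10.94  0.79 -0.37] yaw -2.9822 tiltc [-0.0082 -0.0033] F [-8.  -3.4 13.5] T [-0.618  1.44  -0.016] w 61.9
time: 12.97
position: [571.6, 41.1, -0.4]
orientation: [0.249, -3.116, 0.011]
force: [-7.2, -6.4, 11.6]
grip_width: 61.5
t 12.97 caster-frame pos [12.74  0.7  -0.39] yaw -2.9823 tiltc [-0.0165 -0.0059] F [-8.1 -5.2 11.6] T [-0.642  1.253 -0.033] w 61.5
```

```bash
python3 goto.py 580 42 -0.3 3.301; python3 -m creep '[{"wx":-0.005,"wy":-0.013,"wz":0,"dx":-0.1,"dy":0.02,"dz":-0.01,"claw":0}]'; python3 o.py;python3 goto.py 580 42 -0.3 3.301
```

```text
t 12.97 pos [ 5.716e+02  4.110e+01 -4.000e-01] yaw -2.9823 tilt [-0.0154 -0.0084] F [-7.2 -6.4 11.6] w 61.5 j [ 0.36  0.84 -0.71  1.81  0.75  0.8   0.98]
d cm [-0.85 -0.04 -0.02] rot [-0.006 -0.017 -0.   ]
time: 13.05
position: [572.2, 41.3, -0.4]
orientation: [0.25, -3.127, 0.003]
force: [1.5, -3.2, -1.1]
grip_width: 61.6
t 13.05 caster-frame pos [13.35  0.81 -0.44] yaw -2.9823 tiltc [-0.0049 -0.0014] F [ 1.  -3.4 -1.1] T [-0.695 -0.405 -0.199] w 61.6
t 13.05 pos [ 5.722e+02  4.130e+01 -4.000e-01] yaw -2.9823 tilt [-0.0047 -0.0021] F [ 1.5 -3.2 -1.1] w 61.6 j [ 0.36  0.84 -0.71  1.82  0.76  0.78  0.98]
d cm [-0.79 -0.06 -0.02] rot [-0.001 -0.005 -0.   ]
```

```bash
python3 -m creep '[{"wx":-0.001,"wy":-0.006,"wz":0,"dx":-0.3,"dy":0.02,"dz":0,"claw":0},{"wx":-0.001,"wy":-0.003,"wz":0,"dx":-0.3,"dy":0.02,"dz":0.0,"claw":0}]'; python3 o.py;python3 goto.py 580 42 -0.3 3.301
```

```text
time: 13.22
position: [573.6, 41.5, -0.5]
orientation: [0.249, -3.128, 0.003]
force: [-9.0, -3.9, 15.6]
grip_width: 61.4
t 13.22 caster-frame pos [14.85  0.82 -0.5 ] yaw -2.9825 tiltc [-0.0037 -0.0014] F [-9.5 -2.4 15.6] T [-0.794  1.902 -0.141] w 61.4
t 13.22 pos [ 5.736e+02  4.150e+01 -5.000e-01] yaw -2.9825 tilt [-0.0034 -0.0019] F [-9.  -3.9 15.6] w 61.4 j [ 0.36  0.84 -0.71  1.82  0.76  0.78  0.98]
d cm [-0.64 -0.06 -0.02] rot [-0.001 -0.004 -0.   ]
```

```bash
python3 -m creep '[{"wx":-0.001,"wy":-0.003,"wz":0,"dx":-0.3,"dy":0.02,"dz":-0.03,"claw":0}]'; python3 o.py; python3 -m creep '[{"wx":-0.001,"wy":-0.002,"wz":0,"dx":-0.3,"dy":0.02,"dz":-0.02,"claw":0}]'; python3 o.py;python3 goto.py 580 42 -0.3 3.301
```

```text
time: 13.3
position: [574.5, 41.7, -0.5]
orientation: [0.249, -3.127, 0.003]
force: [-2.9, -4.4, 4.7]
grip_width: 61.8
t 13.3 caster-frame pos [15.69  0.83 -0.47] yaw -2.9825 tiltc [-0.0045 -0.0013] F [-3.6 -3.9  4.7] T [-0.681  0.679 -0.125] w 61.8
time: 13.38
position: [575.3, 41.8, -0.5]
orientation: [0.249, -3.125, 0.003]
force: [-7.4, -4.6, 9.7]
grip_width: 61.9
t 13.38 caster-frame pos [16.54  0.81 -0.49] yaw -2.9825 tiltc [-0.0065 -0.0012] F [-8.  -3.3  9.7] T [-0.794  1.325 -0.126] w 61.9
t 13.38 pos [ 5.753e+02  4.180e+01 -5.000e-01] yaw -2.9825 tilt [-0.0062 -0.0022] F [-7.4 -4.6  9.7] w 61.9 j [ 0.36  0.84 -0.71  1.81  0.76  0.79  0.98]
d cm [-0.47 -0.06 -0.02] rot [-0.001 -0.007 -0.   ]
```

```bash
python3 -m creep '[{"wx":-0.001,"wy":-0.007,"wz":0,"dx":-0.4,"dy":0.02,"dz":-0.04,"claw":0},{"wx":-0.001,"wy":-0.004,"wz":0,"dx":-0.4,"dy":0.02,"dz":-0.04,"claw":0},{"wx":-0.001,"wy":-0.004,"wz":0,"dx":-0.4,"dy":0.02,"dz":-0.04,"claw":0}]'; python3 o.py; python3 goto.py 580 42 -0.3 3.301
```

```text
time: 13.63
position: [581.5, 42.8, -0.5]
orientation: [0.249, -3.13, 0.001]
force: [-4.3, -2.0, 6.7]
grip_width: 61.8
t 13.63 caster-frame pos [22.86  0.83 -0.47] yaw -2.9825 tiltc [-0.0021 -0.0005] F [-4.6 -1.3  6.7] T [-0.819  0.966 -0.115] w 61.8
t 13.63 pos [ 5.815e+02  4.280e+01 -5.000e-01] yaw -2.9825 tilt [-0.002  -0.0008] F [-4.3 -2.   6.7] w 61.8 j [ 0.36  0.85 -0.71  1.8   0.76  0.79  0.98]
d cm [ 0.17 -0.06 -0.02] rot [-0.    -0.002 -0.   ]
```

```bash
python3 -m creep '[{"wx":-0.001,"wy":-0.004,"wz":0,"dx":-0.35,"dy":0.02,"dz":-0.04,"claw":0},{"wx":-0.001,"wy":-0.004,"wz":0,"dx":-0.35,"dy":0.02,"dz":-0.04,"claw":0}]'; python3 o.py;python3 -m creep '[{"wx":-0.001,"wy":-0.003,"wz":0,"dx":-0.3,"dy":0.02,"dz":-0.03,"claw":0}]'; python3 o.py; python3 -m creep '[{"wx":-0.001,"wy":-0.003,"wz":0,"dx":-0.25,"dy":0.02,"dz":-0.03,"claw":0}]'; python3 o.py; python3 goto.py 580 42 -0.3 3.301
```

```text
time: 13.8
position: [585.0, 43.3, -0.5]
orientation: [0.249, -3.131, 0.0]
force: [-4.4, -4.0, 7.4]
grip_width: 61.8
t 13.8 caster-frame pos [26.31  0.8  -0.45] yaw -2.9828 tiltc [-0.001  0.   ] F [-4.9 -3.2  7.4] T [-0.837  1.047 -0.173] w 61.8
time: 13.88
position: [586.1, 43.6, -0.5]
orientation: [0.249, -3.13, -0.0]
force: [-5.3, -4.3, 10.0]
grip_width: 61.7
t 13.88 caster-frame pos [27.51  0.87 -0.45] yaw -2.9828 tiltc [-0.0015  0.0003] F [-5.9 -3.4 10. ] T [-0.889  1.282 -0.161] w 61.7
time: 13.97
position: [586.8, 43.7, -0.5]
orientation: [0.249, -3.13, -0.0]
force: [-5.7, -3.4, 9.2]
grip_width: 61.9
t 13.97 caster-frame pos [28.18  0.83 -0.47] yaw -2.983 tiltc [-0.0021  0.0004] F [-6.2 -2.4  9.2] T [-0.874  1.182 -0.182] w 61.9
t 13.97 pos [ 5.868e+02  4.370e+01 -5.000e-01] yaw -2.983 tilt [-0.0021  0.0001] F [-5.7 -3.4  9.2] w 61.9 j [ 0.35  0.86 -0.71  1.78  0.76  0.8   0.99]
d cm [ 0.7  -0.06 -0.02] rot [ 0.    -0.002 -0.001]
```

```bash
python3 -m creep '[{"wx":0,"wy":-0.003,"wz":0,"dx":-0.25,"dy":0.02,"dz":-0.05,"claw":0}]'; python3 o.py;python3 -m creep '[{"wx":0,"wy":-0.002,"wz":0,"dx":-0.25,"dy":0.02,"dz":-0.04,"claw":0}]'; python3 o.py; python3 -m creep '[{"wx":0,"wy":-0.002,"wz":0,"dx":-0.25,"dy":0.02,"dz":-0.04,"claw":0}]'; python3 o.py; python3 goto.py 580 42 -0.3 3.301
python3 - <<'E'
from h import *
from plant import r
s=grab(r,"scene")
im=s["image"][:,:,::-1];cv2.imwrite("pics/s8.png",cv2.resize(cv2.convertScaleAbs(im[190:260,240:320],alpha=1.3),None,fx=8,fy=8,interpolation=cv2.INTER_CUBIC))
E
```

```text
time: 14.05
position: [587.6, 43.8, -0.5]
orientation: [0.249, -3.129, 0.001]
force: [-2.5, -2.0, 2.3]
grip_width: 61.8
t 14.05 caster-frame pos [28.98  0.85 -0.46] yaw -2.983 tiltc [-0.0023 -0.0002] F [-2.7 -1.6  2.3] T [-0.768  0.616 -0.141] w 61.8
time: 14.13
position: [588.5, 43.9, -0.5]
orientation: [0.248, -3.129, 0.002]
force: [-4.2, -4.3, 6.1]
grip_width: 61.4
t 14.13 caster-frame pos [29.94  0.82 -0.48] yaw -2.9832 tiltc [-0.0032 -0.0008] F [-4.8 -3.5  6.1] T [-0.8    0.878 -0.132] w 61.4
time: 14.22
position: [589.4, 44.0, -0.5]
orientation: [0.248, -3.128, 0.003]
force: [-4.9, -5.2, 6.5]
grip_width: 61.8
t 14.22 caster-frame pos [30.83  0.79 -0.46] yaw -2.9832 tiltc [-0.0044 -0.0015] F [-5.6 -4.4  6.5] T [-0.731  0.995 -0.095] w 61.8
t 14.22 pos [ 5.894e+02  4.400e+01 -5.000e-01] yaw -2.9832 tilt [-0.0041 -0.0022] F [-4.9 -5.2  6.5] w 61.8 j [ 0.35  0.86 -0.71  1.77  0.75  0.81  0.99]
d cm [ 0.96 -0.05 -0.01] rot [-0.002 -0.004 -0.001]
```

View pics/s8.png

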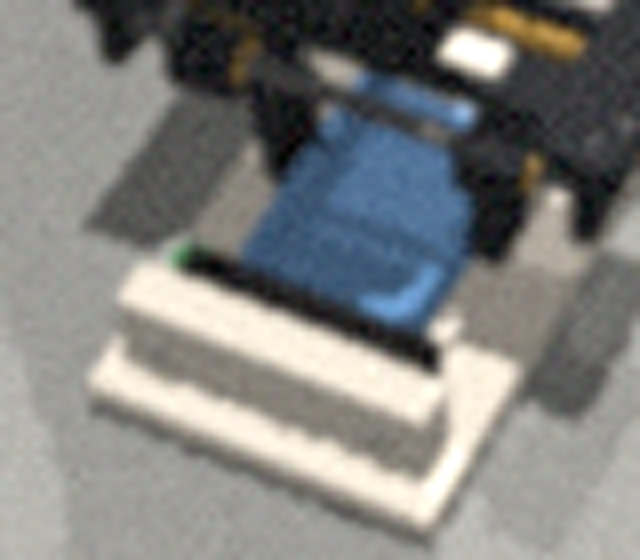

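```bash
python3 -m creep '[{"wx":-0.002,"wy":-0.006,"wz":0,"dx":-0.2,"dy":0.02,"dz":-0.05,"claw":0}]'; python3 o.py;python3 -m creep '[{"wx":0,"wy":-0.002,"wz":0,"dx":-0.2,"dy":0.02,"dz":-0.04,"claw":0}]'; python3 o.py; python3 -m creep '[{"wx":0,"wy":-0.002,"wz":0,"dx":-0.2,"dy":0.02,"dz":-0.04,"claw":0}]'; python3 o.py;python3 -m creep '[{"wx":0,"wy":-0.002,"wz":0,"dx":-0.2,"dy":0.02,"dz":-0.04,"claw":0}]'; python3 o.py; python3 -m creep '[{"wx":0,"wy":-0.002,"wz":0,"dx":-0.2,"dy":0.02,"dz":-0.04,"claw":0}]'; python3 o.py;
```

```text
time: 14.35
position: [590.2, 44.2, -0.5]
orientation: [0.248, -3.131, 0.0]
force: [-3.9, -3.1, 4.7]
grip_width: 61.5
t 14.35 caster-frame pos [31.62  0.87 -0.47] yaw -2.9832 tiltc [-0.001 -0.   ] F [-4.4 -2.5  4.7] T [-0.806  0.789 -0.097] w 61.5
time: 14.43
position: [590.7, 44.2, -0.5]
orientation: [0.248, -3.13, 0.001]
force: [-4.1, -3.0, 5.9]
grip_width: 61.5
t 14.43 caster-frame pos [32.1   0.8  -0.48] yaw -2.9835 tiltc [-0.0017 -0.0005] F [-4.5 -2.3  5.9] T [-0.788  0.903 -0.105] w 61.5
time: 14.52
position: [591.2, 44.3, -0.5]
orientation: [0.248, -3.129, 0.002]
force: [-4.3, -4.3, 6.4]
grip_width: 61.6
t 14.52 caster-frame pos [32.59  0.77 -0.47] yaw -2.9836 tiltc [-0.0027 -0.0012] F [-4.9 -3.6  6.4] T [-0.772  1.024 -0.079] w 61.6
time: 14.6
position: [591.5, 44.4, -0.5]
orientation: [0.248, -3.128, 0.003]
force: [-5.6, -4.1, 6.4]
grip_width: 61.5
t 14.6 caster-frame pos [32.98  0.8  -0.47] yaw -2.9836 tiltc [-0.0038 -0.0018] F [-6.2 -3.2  6.4] T [-0.607  0.994 -0.091] w 61.5
time: 14.68
position: [592.0, 44.4, -0.5]
orientation: [0.247, -3.127, 0.004]
force: [-5.8, -3.7, 6.4]
grip_width: 61.5
t 14.68 caster-frame pos [33.39  0.76 -0.46] yaw -2.9837 tiltc [-0.0048 -0.0024] F [-6.4 -2.8  6.4] T [-0.563  0.97  -0.027] w 61.5
```

```bash
python3 -m creep '[{"wx":-0.003,"wy":-0.007,"wz":0,"dx":-0.25,"dy":0.02,"dz":-0.05,"claw":0}]'; python3 o.py;python3 -m creep '[{"wx":0,"wy":-0.003,"wz":0,"dx":-0.25,"dy":0.02,"dz":-0.06,"claw":0}]'; python3 o.py; python3 -m creep '[{"wx":0,"wy":-0.003,"wz":0,"dx":-0.25,"dy":0.02,"dz":-0.06,"claw":0}]'; python3 o.py;python3 -m creep '[{"wx":0,"wy":-0.003,"wz":0,"dx":-0.25,"dy":0.02,"dz":-0.06,"claw":0}]'; python3 o.py;
```

```text
time: 14.77
position: [593.0, 44.6, -0.4]
orientation: [0.248, -3.131, 0.0]
force: [-3.7, -3.3, 5.3]
grip_width: 61.6
t 14.77 caster-frame pos [34.49  0.81 -0.44] yaw -2.9836 tiltc [-0.0006  0.    ] F [-4.2 -2.7  5.3] T [-0.731  0.814 -0.137] w 61.6
time: 14.85
position: [594.2, 44.8, -0.4]
orientation: [-0.248, 3.132, -0.0]
force: [-1.9, -3.3, 1.0]
grip_width: 61.6
t 14.85 caster-frame pos [35.65  0.84 -0.41] yaw -2.9836 tiltc [ 0.0001 -0.0002] F [-2.4 -3.   1. ] T [-0.669  0.463 -0.074] w 61.6
time: 14.93
position: [595.6, 45.0, -0.4]
orientation: [-0.247, 3.131, -0.001]
force: [-3.1, -3.5, 0.6]
grip_width: 61.5
t 14.93 caster-frame pos [37.1   0.79 -0.41] yaw -2.9839 tiltc [ 0.001  -0.0005] F [-3.7 -3.   0.6] T [-0.697  0.811 -0.123] w 61.5
time: 15.02
position: [596.8, 45.2, -0.4]
orientation: [-0.247, 3.131, -0.001]
force: [-4.8, -3.9, 2.8]
grip_width: 61.5
t 15.02 caster-frame pos [38.27  0.81 -0.43] yaw -2.9841 tiltc [ 0.0013 -0.0009] F [-5.3 -3.1  2.8] T [-0.771  1.284 -0.099] w 61.5
```

```bash
python3 -m creep '[{"wx":-0.001,"wy":-0.001,"wz":0,"dx":-0.25,"dy":0.015,"dz":-0.06,"claw":0}]'; python3 o.py;python3 -m creep '[{"wx":0,"wy":-0.002,"wz":0,"dx":-0.25,"dy":0.015,"dz":-0.05,"claw":0}]'; python3 o.py; python3 -m creep '[{"wx":0,"wy":-0.002,"wz":0,"dx":-0.25,"dy":0.015,"dz":-0.05,"claw":0}]'; python3 o.py
```

```text
time: 15.1
position: [597.2, 45.3, -0.4]
orientation: [0.247, -3.13, 0.001]
force: [-7.4, -3.2, 6.7]
grip_width: 61.5
t 15.1 caster-frame pos [38.75  0.8  -0.45] yaw -2.984 tiltc [-0.0018 -0.0007] F [-7.8 -1.9  6.7] T [-0.745  1.703 -0.149] w 61.5
time: 15.18
position: [597.4, 45.3, -0.5]
orientation: [0.247, -3.127, 0.003]
force: [-9.7, -5.8, 9.1]
grip_width: 62.0
t 15.18 caster-frame pos [38.9   0.83 -0.47] yaw -2.9841 tiltc [-0.0048 -0.0016] F [-10.5  -4.2   9.1] T [-0.701  2.065 -0.141] w 62.0
time: 15.27
position: [597.4, 45.2, -0.5]
orientation: [0.246, -3.124, 0.005]
force: [-10.0, -5.8, 8.8]
grip_width: 61.7
t 15.27 caster-frame pos [38.85  0.74 -0.45] yaw -2.9842 tiltc [-0.0079 -0.0027] F [-10.8  -4.2   8.8] T [-0.571  1.953 -0.078] w 61.7
```

```bash
python3 -m creep '[{"wx":-0.003,"wy":-0.011,"wz":0,"dx":-0.3,"dy":0.015,"dz":-0.09,"claw":0}]'; python3 o.py;python3 -m creep '[{"wx":-0.001,"wy":-0.005,"wz":0,"dx":-0.35,"dy":0.015,"dz":-0.09,"claw":0}]'; python3 o.py
```

```text
time: 15.35
position: [597.9, 45.4, -0.4]
orientation: [0.247, -3.13, 0.001]
force: [-8.2, -4.1, 3.0]
grip_width: 61.8
t 15.35 caster-frame pos [39.46  0.83 -0.44] yaw -2.984 tiltc [-0.0019 -0.0005] F [-8.7 -2.8  3. ] T [-0.674  1.508 -0.121] w 61.8
time: 15.43
position: [598.2, 45.5, -0.4]
orientation: [0.247, -3.129, 0.001]
force: [-9.8, -3.7, 6.2]
grip_width: 61.5
t 15.43 caster-frame pos [39.76  0.84 -0.44] yaw -2.984 tiltc [-0.0028 -0.0004] F [-10.3  -2.1   6.2] T [-0.78   2.084 -0.115] w 61.5
```

```bash
python3 -m creep '[{"wx":-0.001,"wy":-0.006,"wz":0,"dx":-0.4,"dy":0.01,"dz":-0.11,"claw":0}]'; python3 o.py;python3 -m creep '[{"wx":-0.001,"wy":-0.006,"wz":0,"dx":-0.4,"dy":0.01,"dz":-0.1,"claw":0}]'; python3 o.py;python3 -m creep '[{"wx":-0.001,"wy":-0.006,"wz":0,"dx":-0.4,"dy":0.01,"dz":-0.1,"claw":0}]'; python3 o.py
```

```text
time: 15.52
position: [598.7, 45.5, -0.4]
orientation: [0.247, -3.128, 0.001]
force: [-10.0, -4.4, 5.1]
grip_width: 61.7
t 15.52 caster-frame pos [40.28  0.82 -0.43] yaw -2.9838 tiltc [-0.0036 -0.0004] F [-10.6  -2.8   5.1] T [-0.684  2.048 -0.124] w 61.7
time: 15.6
position: [599.0, 45.6, -0.5]
orientation: [0.247, -3.127, 0.001]
force: [-12.0, -4.8, 9.0]
grip_width: 61.9
t 15.6 caster-frame pos [40.49  0.82 -0.47] yaw -2.9837 tiltc [-0.0049 -0.0005] F [-12.6  -2.9   9. ] T [-0.791  2.409 -0.185] w 61.9
time: 15.68
position: [599.0, 45.6, -0.5]
orientation: [0.247, -3.125, 0.002]
force: [-12.0, -5.3, 7.7]
grip_width: 62.0
t 15.68 caster-frame pos [40.57  0.79 -0.46] yaw -2.9836 tiltc [-0.0065 -0.0008] F [-12.7  -3.3   7.7] T [-0.777  2.348 -0.163] w 62.0
```

```bash
python3 -m creep '[{"wx":-0.001,"wy":-0.011,"wz":0,"dx":-0.42,"dy":0.01,"dz":-0.14,"claw":0}]'; python3 o.py;python3 -m creep '[{"wx":-0.001,"wy":-0.007,"wz":0,"dx":-0.45,"dy":0.01,"dz":-0.13,"claw":0}]'; python3 o.py;python3 -m creep '[{"wx":-0.001,"wy":-0.007,"wz":0,"dx":-0.45,"dy":0.01,"dz":-0.13,"claw":0}]'; python3 o.py
```

```text
time: 15.77
position: [599.5, 45.6, -0.4]
orientation: [0.248, -3.129, 0.001]
force: [-8.1, -4.1, 0.0]
grip_width: 62.1
t 15.77 caster-frame pos [41.08  0.79 -0.42] yaw -2.9835 tiltc [-0.0028 -0.0007] F [-8.7 -2.8  0. ] T [-0.597  1.825 -0.143] w 62.1
time: 15.85
position: [599.8, 45.7, -0.4]
orientation: [0.248, -3.128, 0.002]
force: [-11.5, -4.7, 5.6]
grip_width: 62.0
t 15.85 caster-frame pos [41.34  0.81 -0.44] yaw -2.9832 tiltc [-0.0037 -0.0008] F [-12.1  -2.8   5.6] T [-0.685  2.454 -0.208] w 62.0
time: 15.93
position: [600.0, 45.7, -0.4]
orientation: [0.248, -3.127, 0.002]
force: [-12.0, -5.2, 6.9]
grip_width: 61.5
t 15.93 caster-frame pos [41.5   0.78 -0.44] yaw -2.9832 tiltc [-0.005 -0.001] F [-12.7  -3.2   6.9] T [-0.73   2.559 -0.17 ] w 61.5
```

```bash
python3 -m creep '[{"wx":-0.001,"wy":-0.011,"wz":0,"dx":-0.47,"dy":0.01,"dz":-0.16,"claw":0}]'; python3 o.py;python3 -m creep '[{"wx":-0.001,"wy":-0.008,"wz":0,"dx":-0.5,"dy":0.01,"dz":-0.15,"claw":0}]'; python3 o.py;python3 -m creep '[{"wx":-0.001,"wy":-0.009,"wz":0,"dx":-0.5,"dy":0.01,"dz":-0.16,"claw":0}]'; python3 o.py
python3 - <<'E'
from h import *
from plant import r
w=grab(r,"wrist","pics/w12.png");s=grab(r,"scene")
im=s["image"][:,:,::-1];cv2.imwrite("pics/s9.png",cv2.resize(cv2.convertScaleAbs(im[190:260,240:320],alpha=1.3),None,fx=8,fy=8,interpolation=cv2.INTER_CUBIC))
E
python3 o.py
```

```text
time: 16.02
position: [600.4, 45.7, -0.4]
orientation: [0.249, -3.129, 0.002]
force: [-10.3, -3.7, 2.2]
grip_width: 61.7
t 16.02 caster-frame pos [41.89  0.75 -0.43] yaw -2.9831 tiltc [-0.0024 -0.001 ] F [-10.7  -2.1   2.2] T [-0.586  2.174 -0.156] w 61.7
time: 16.1
position: [600.5, 45.8, -0.5]
orientation: [0.249, -3.128, 0.002]
force: [-12.2, -4.5, 6.4]
grip_width: 61.7
t 16.1 caster-frame pos [42.07  0.74 -0.49] yaw -2.983 tiltc [-0.0035 -0.0012] F [-12.7  -2.5   6.4] T [-0.628  2.642 -0.146] w 61.7
time: 16.18
position: [600.7, 45.8, -0.5]
orientation: [0.249, -3.128, 0.003]
force: [-13.3, -5.6, 5.6]
grip_width: 61.7
t 16.18 caster-frame pos [42.28  0.77 -0.47] yaw -2.9828 tiltc [-0.0037 -0.0014] F [-14.   -3.4   5.6] T [-0.58   2.57  -0.198] w 61.7
t 16.28 caster-frame pos [42.27  0.76 -0.46] yaw -2.9829 tiltc [-0.0037 -0.0014] F [-13.   -3.    5.4] T [-0.577  2.502 -0.206] w 61.7
```

View pics/w12.png

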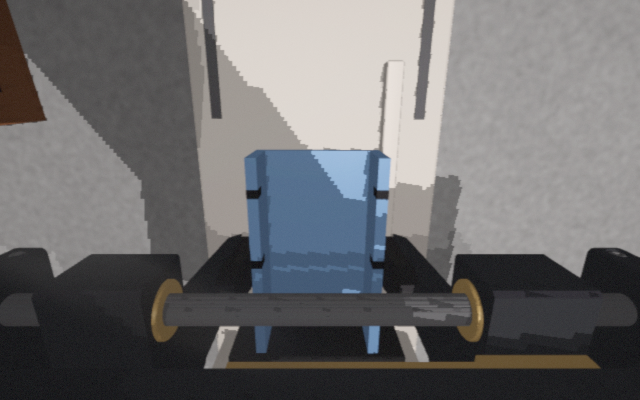

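View pics/s9.png

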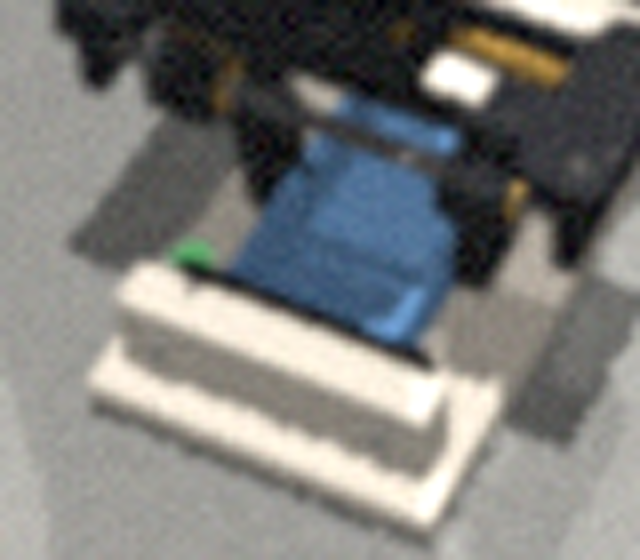

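```bash
python3 -m creep '[{"wx":-0.002,"wy":-0.013,"wz":0,"dx":-0.5,"dy":0.015,"dz":-0.18,"claw":0}]'; python3 o.py
python3 - <<'E'
from plant import r
for i in range(6): r.camera("top")
E
python3 o.py
```

```text
time: 16.37
position: [600.9, 45.9, -0.4]
orientation: [-0.249, 3.131, -0.001]
force: [-10.8, -4.0, 2.0]
grip_width: 61.6
t 16.37 caster-frame pos [42.51  0.82 -0.44] yaw -2.9827 tiltc [ 0.0002 -0.0005] F [-11.3  -2.2   2. ] T [-0.703  2.401 -0.188] w 61.6
t 16.67 caster-frame pos [42.52  0.76 -0.43] yaw -2.9828 tiltc [ 0.0003 -0.0005] F [-11.5  -2.7   2.5] T [-0.663  2.401 -0.148] w 61.9
```

```bash
python3 - <<'E'
from h import *
from plant import r
t=grab(r,"top","pics/top9.png")
E
python3 o.py
```

```text
t 16.72 caster-frame pos [42.48  0.78 -0.46] yaw -2.9829 tiltc [ 0.0002 -0.0004] F [-10.8  -2.2   3.7] T [-0.659  2.349 -0.199] w 61.3
```

View pics/top9.png

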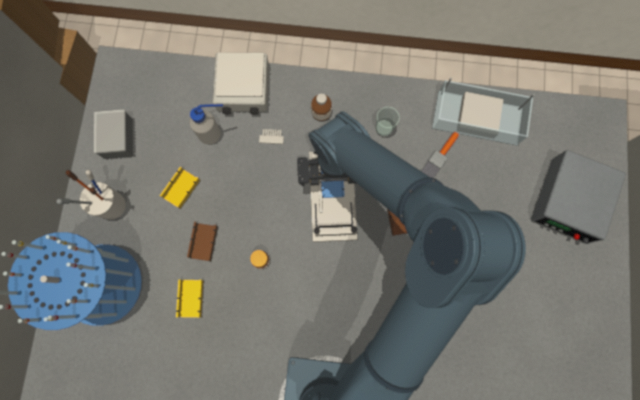

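The visible bystanders are at the same pixels as at the start: jar (259,258), comb (271,136), wash bottle (205,125), reagent (321,106), beaker (386,121). The arm hides the spoon and the short tray. Handing in.

```bash
python3 -c "
from plant import r
print(r.close_job())"; python3 o.py
```

```text
the job is handed in; nothing more can be done
None
the job is handed in; nothing more can be done
```

I handed the job in at about 16.7 s with the arm still gripping and pushing. The longer blue tray is flat on the deck, up against the side rail, with its end pressed into the gasket.

**Last checks**
- **Push:** the wrist read about 11 N towards the gasket and held steady for the last 0.35 s. Allowing for friction on the deck and rail, I put the gasket's share at about 9.5–10 N. Its squeeze came out at about 6.3 mm. The gasket itself was not read directly. The highest wrist force I saw along the push was about 14 N.
- **Fit:** it was on the rail with about 2 N sideways and bearing down with about 2–4 N. The tool was upright to within 0.001 rad. I set the angle by balancing the twist against the rail.
- **Bystanders:** the ones visible in the last top picture had not moved. The arm hid the spoon and the short tray, and most of the brush was in view, so those were not fully checked.

**What disagreed**
- **Fingertips:** they sit about 30 mm short of the reported tool tip. Because of this my first grasp closed on air above the tray, which did not move. I measured the offset in two cameras and allowed for it from then on.
- **Caster position:** one early wrist-camera estimate was about 5 mm off to the side. A second one, taken with the arm still, agreed with the top camera, and rail contact came within 1 mm of where it predicted.
- **Setting down:** the tray briefly pressed on the deck with about 19 N, and while sliding it leaned by up to about 1°. I corrected both.

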